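Crank the specimen lift up to its marker

ROBOT

A 6-joint arm with a two-finger parallel gripper is mounted at the origin on the work surface. World frame = base frame: x ahead of the robot, y to its left, z up, the work surface at z = 0. Lengths are in m, angles in rad, forces in N, time in s.
With the tool pointing down it reaches from about 0.325 to 0.925 m from the base axis. Payload 3.1 kg.
Tool frame: the origin (TCP) lies on the mounting face of the last link; the fingertips stand 173 mm ahead of it and the grasp point (between the pads) lies 155 mm ahead of it; z points along the fingers, y is the direction in which the jaws open and shut (so a half turn about z gives the same grasp; the last joint's range is limited). The gripper opens to 85 mm and grips with 20 to 120 N. Pads are 22 mm wide; open, the fingers measure 114 mm over their backs; the gripper's body (76 mm by 85 mm) begins 54 mm behind the grasp point. The pads swing forward as they close: fully open they stand 13 mm farther back than shut.
Start: joints at [-0.112, 0.217, 1.613, -0, 1.311, -0.112], TCP at [0.625, 0, 0.405] pointing down, gripper open.
Joint ranges: [-2.75, 2.75], [-0.78, 2.1], [0.31, 2.55], [-1.13, 4.27], [0.13, 2.63], [-2.58, 2.58]. Speed limits (rad/s): [2.79, 2.79, 3.14, 3.14, 3.14, 3.14].

INTERFACE

Orientations are given as a 3x3 rotation matrix whose columns are the frame's x, y, z axes.
In Python, from rig import manip, cams, search_frame, tip_of gives the robot as it stands. The module is installed in compiled form; this text tells all that it offers.
- The arm moves only by the tool play_rows, never from a script. Its argument "rows" is one flat list of numbers, 6 for each row, row after row: the shift along the tool's x, y, z in m, then the turn, a rotation vector about the tool's x, y, z in rad. In form: [dx, dy, dz, wx, wy, wz, dx, dy, dz, wx, wy, wz, ...]. A call has 1 to 10 rows; each row is the pose to reach, as a shift and turn from the pose measured when the call began, along the tool's axes at that moment; what a row does not reach only later rows make up. A row lasts 1/8 s, in which the tool goes at most 62.5 mm and 10.7 degrees, less where a joint would pass 70% of its speed; a pose out of reach is approached as far as the arm can. A call with a gripper value outside its range is refused whole. "hand" is the opening, from 0 (shut) to 1 (fully open), set as the call begins (left out, the last holds). The fingers move at their own pace and stop on an object; "grip_force" is the grip in N (left out, the last holds). Time passes only in rows, so rows that repeat a pose let the fingers close. It gives the time, the measured TCP pose, the force and the opening at its end, in the units of the state.
- manip.observe(): the state, without advancing time (a new reading comes with each control period).
- cams.capture(name): name is "scene" or "side" or "wrist"; returns the picture (384x512x3 uint8, blue, green, red); there is no depth.
- cams.calibration(name): a dict with "mtx" (3x3 intrinsics, pixels), "k1" (the pictures are not rectified: a ray, as slopes to the right and down, at radius r is drawn at 1 + k1 r^2 times it, then the intrinsics apply), "position" and "rotation" of the camera in the world. Camera axes: x right, y up, looking along -z (the intrinsics and any distortion apply to the point x, -y, -z); pixel columns grow to the right and rows downward; lengths in m; the calibration is good to about 2 mm. A picture is of the moment at which its call begins: read the wrist's pose just before it. calibration takes no time and is no camera call; for the wrist camera it gives the pose at the moment of the call.
- manip.hand_in(): hands the job in, once; it reports no verdict.
Trained networks look in the newest picture that a camera, given by its name, has taken for a name from the list of things; names that differ only in an ending like _2 or _b are one class to them, and where a whole thing is asked for, a point or a joint stands for the part that bears it (a point fixed in the world has none). Each returns a list of dicts, best first, with "score" (0 to 1); they miss things now and then, are a little off and sometimes report something else, mostly with a low value. They report only what shows in the picture. A call takes as long as a camera call. They do not tell look-alikes from the thing itself.
- search_frame(camera, label): "rect" ([left, top, right, bottom] in pixels, round what is visible of it).
- tip_of(camera, label): "position" ([column, row] in pixels: a listed point, or the origin of a listed thing).
The state is a dict: "clock": time; "joint_positions": joint angles; "joint_velocities": joint speeds; "tau": joint torques, N m; "eef_pos": TCP position; "eef_rot": TCP orientation; "wrist_force": force on the tool from outside, world axes, zero at the start; "wrist_torque": the same for the moment, N m; "finger_gap": opening from 0.0 (shut) to 1.0 (fully open).
Only numpy, scipy, OpenCV 4.12 (cv2) and the standard library are available. Lean on these libraries where they do the work, as an engineer would, in place of code of your own. Each camera call takes 0.05 s, during which the arm holds its last target.

TASK

Raise the specimen jar to camera height: take the loose crank out of its storage block, lower it into the guard sleeve on top of the lift, feel for the hidden square without forcing it, and ease the crank fully home on it. Then turn the crank clockwise (seen from above) until the black pointer of the platform is level with the middle of the red marker clip. Leave the crank fitted and the jar standing on its platform, and do not disturb the bottles.

Things in the scene. Friction and masses are not known exactly. Their poses are not given: they have to be found in the camera images.
- lift: Fixed lead-screw specimen lift: grey base plate 205 x 160 x 12, two guide rods, grey top bridge with its upper face 150 above the table. Origin on the vertical spindle axis, at table height; x points to the side where the white jar platform sticks out (its centre 92 from the axis). The spindle takes about 0.13 N m to turn; the platform rises 12 per full clockwise turn and stays where left.
- sleeve_mouth (a point): Centre of the open top of the dark guard sleeve that stands on the lift's bridge around the spindle axis, 206 above the table. Sleeve bore 30 in diameter, flared to 43 over the top 10. Axes as the lift's.
- square_foot (a point): Point on the spindle axis 155 above the table, down in the guard sleeve: the flange on which a fully home crank's socket end rests. The spindle's male square end, 15 x 15, stands from here up to 172, with a round tapered nose above it up to 176. The angle at which the square happens to stand is unknown and is not given by these axes (they are the lift's).
- crank: Loose steel hand crank, about 0.34 kg, upright, parked in the storage block. Origin: centre of its socket's open lower end, on the turning axis; z up; x towards the handle. Flat arm 18 wide, 65 to 73 above the origin, 75 out along x. Below it a stem 29 thick with a square socket 16.5 wide (sides along x and y), 30 deep. Origin 155 above the table when fully home, about 172 when resting on the square without catching it.
- crank_boss (a point): Point on the crank's axis 95 above the crank's origin, middle of the part to grip: a dark square boss 22 x 22 (sides along the crank's x and y) from 73 to 110 above the origin, straight above the socket. Axes as the crank's.
- crank_handle (a point): Middle of the crank's upright black handle, 75 out along x from the crank's axis and 105 above its origin: a round sleeve 22 in diameter, 60 tall (75 to 135 above the crank's origin), that spins freely on its pin.
- block: Fixed wooden storage block 160 x 60 x 70 tall, origin under its centre, x along its length. The crank's stem stands in a bore 34 wide, 45 from the middle towards -x; the crank's arm lies on top of the block and its handle points to +x.
- pointer (a point): Tip of the small black pointer fixed to the platform's carriage, in front of the scale bar at the side of the lift; it rises with the platform. Its height is what counts. It stands 2 above the platform's top face.
- marker_mid (a point): Middle of the red marker clip, 10 tall, on the scale bar right beside the pointer's path; 10 to 22 above the pointer at the start.
- jar: Closed green glass specimen jar with red lid, 52 in diameter, 62 tall, 0.14 kg, loose on the white platform (100 x 100). Origin: centre of its underside.
- amber: Loose amber bottle with orange cap, 48 in diameter, 100 tall. Origin: centre of its underside.
- media: Loose clear glass bottle with blue cap, 72 in diameter, 140 tall. Origin: centre of its underside.
- wash: Loose blue plastic bottle with red cap, 64 in diameter, 150 tall. Origin: centre of its underside.
Things that resemble listed ones, but are neither listed nor needed, are in the scene too. There is more than one size of the crank; the job needs the largest.

How it is judged:
By the outcome, as a careful person would: the job done as asked, in the order asked, and still so for the second after the job is handed in, with the robot touching nothing.
It also fails if it takes over 72 s, if anything falls off the work surface, if the arm or the gripper's body presses on something with over 40 N, if the wrist force passes 120 N, or if a joint passes its speed limit or range.

## Working session

There is one attempt and no reset: what is moved stays moved. The work goes in short steps, Python scripts to look and compute and a tool call to move; the robot and the scene stay as the last step left them, time stands still between calls to the robot, and variables do not carry over. Pictures are saved under pics/ and viewed, and the job is handed in when it is done.

Besides the shell and the picture viewer there is one more tool, called after "Emit:" by a JSON object that holds its "name" and its "arguments", one argument or row to a line. play_rows: Moves the arm, as the interface text tells. Its arguments: {"type":"object","properties":{"rows":{"type":"array","items":{"type":"number"}},"hand":{"type":"number"},"grip_force":{"type":"number"}},"required":["rows"]}

```bash
mkdir -p pics; cat > h.py <<'E'
import numpy as np, cv2
from rig import manip, cams, search_frame, tip_of
def ray(cam,px,cal=None):
    c=cal or cams.calibration(cam); K=np.array(c["mtx"]); k1=c["k1"]
    u=(px[0]-K[0,2])/K[0,0]; v=(px[1]-K[1,2])/K[1,1]
    rd=np.hypot(u,v); r=rd
    for _ in range(30): r=rd/(1+k1*r*r)
    s=r/rd if rd>0 else 1
    d=np.array([u*s,-v*s,-1.0]); R=np.array(c["rotation"]); d=R@d
    return np.array(c["position"]), d/np.linalg.norm(d)
def atz(cam,px,z,cal=None):
    p,d=ray(cam,px,cal); return p+d*(z-p[2])/d[2]
def proj(cam,P,cal=None):
    c=cal or cams.calibration(cam); K=np.array(c["mtx"]); R=np.array(c["rotation"])
    q=R.T@(np.array(P)-np.array(c["position"])); u=q[0]/-q[2]; v=-q[1]/-q[2]
    f=1+c["k1"]*(u*u+v*v)
    return np.array([K[0,0]*u*f+K[0,2],K[1,1]*v*f+K[1,2]])
def tri(obs):
    A=np.zeros((3,3));b=np.zeros(3)
    for p,d in obs:
        M=np.eye(3)-np.outer(d,d);A+=M;b+=M@p
    x=np.linalg.solve(A,b); return x,[float(np.linalg.norm((np.eye(3)-np.outer(d,d))@(x-p))) for p,d in obs]
E
python3 - <<'E'
from h import *
np.set_printoptions(precision=4,suppress=True)
print(manip.observe())
for n in ["scene","side","wrist"]:
    im=cams.capture(n); cv2.imwrite(f"pics/{n}0.png",im); c=cams.calibration(n); print(n,c)
E
```

```text
{'clock': 0.0, 'joint_positions': array([-0.1122,  0.2178,  1.6149,  0.    ,  1.3113, -0.1122]), 'joint_velocities': array([-0.0018,  0.0004,  0.0002,  0.0009, -0.0005, -0.0023]), 'tau': array([ -0.0003, -39.6842, -30.385 ,  -0.0003,   0.0099,   0.    ]), 'eef_pos': array([0.6246, 0.0001, 0.4034]), 'eef_rot': array([[-0.    ,  1.    , -0.0024],
       [ 1.    ,  0.    ,  0.0003],
       [ 0.0003, -0.0024, -1.    ]]), 'wrist_force': array([-0.6443, -0.3461, -0.9657]), 'wrist_torque': array([ 0.0419,  0.0301, -0.0125]), 'finger_gap': 0.9984061137394383}
scene {'mtx': array([[492.9627,   0.    , 254.3467],
       [  0.    , 492.9627, 193.7955],
       [  0.    ,   0.    ,   1.    ]]), 'k1': 0.006102302664943304, 'position': array([ 1.3379, -0.1675,  1.0442]), 'rotation': array([[ 0.1366, -0.7637,  0.6309],
       [ 0.9906,  0.1128, -0.078 ],
       [-0.0116,  0.6356,  0.7719]])}
side {'mtx': array([[409.9553,   0.    , 258.5775],
       [  0.    , 409.9553, 190.6538],
       [  0.    ,   0.    ,   1.    ]]), 'k1': 0.03238985595445282, 'position': array([ 0.2439, -0.853 ,  0.9725]), 'rotation': array([[ 0.9238,  0.2753, -0.2662],
       [-0.3829,  0.6641, -0.6421],
       [ 0.    ,  0.6951,  0.7189]])}
wrist {'mtx': array([[341.8898,   0.    , 258.3979],
       [  0.    , 341.8898, 187.6518],
       [  0.    ,   0.    ,   1.    ]]), 'k1': -0.086720255531953, 'position': array([0.6234, 0.076 , 0.3739]), 'rotation': array([[ 1.    , -0.0009,  0.0021],
       [ 0.0003,  0.9548,  0.2973],
       [-0.0023, -0.2973,  0.9548]])}
```

View pics/scene0.png

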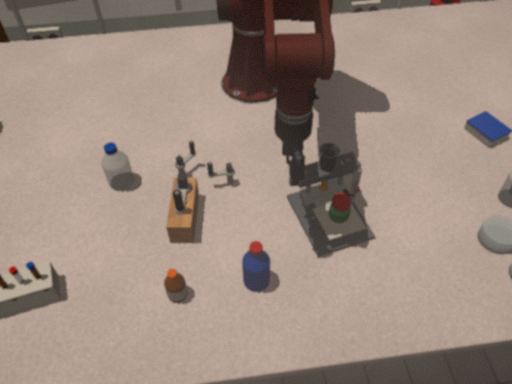

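View pics/side0.png

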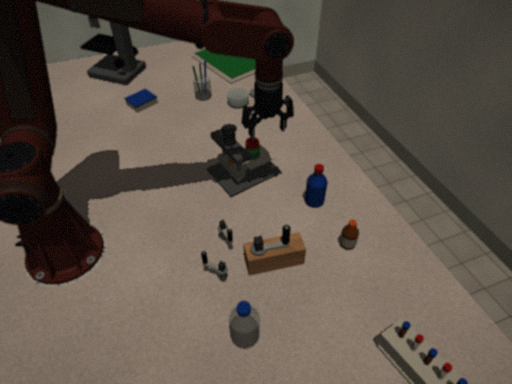

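View pics/wrist0.png

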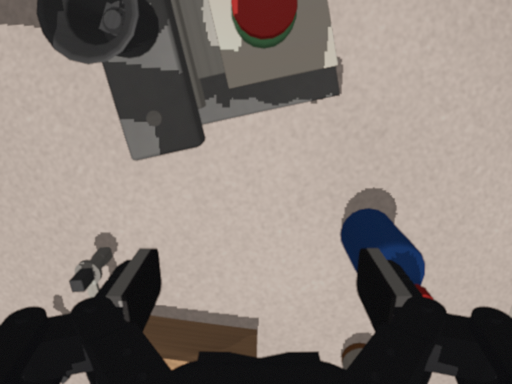

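The scene picture shows the block with the largest crank at about (183,205), two small decoy cranks at (185,160) and (220,172), the lift at (330,205), and the sleeve at (328,155). The wrist picture shows the sleeve mouth at about (95,20).

```bash
python3 - <<'E'
from h import *
np.set_printoptions(precision=4,suppress=True)
for n in ["scene","side"]:
    cams.capture(n)
for l in ["sleeve_mouth","crank_boss","crank_handle","block","crank","pointer","marker_mid","jar","amber","media","wash","lift"]:
    o=[]
    for n in ["scene","side"]:
        for r in tip_of(n,l)[:3]: print(l,n,round(r["score"],2),np.round(r["position"],1))
for n,x0,y0,w,h in [("scene",140,130,120,90),("scene",280,130,100,75*1.6),("side",190,200,130,90),("side",195,110,100,90)]:
    im=cv2.imread(f"pics/{n}0.png"); h=int(h)
    c=cv2.resize(im[y0:y0+h,x0:x0+w],None,fx=5,fy=5,interpolation=cv2.INTER_CUBIC)
    c=np.clip(255*(c/255.)**0.6,0,255).astype(np.uint8)
    cv2.imwrite(f"pics/c_{n}_{x0}.png",c)
print(manip.observe()["clock"])
E
```

```text
sleeve_mouth scene 0.61 [328.6 147.7]
sleeve_mouth side 0.57 [230.9 127.9]
crank_boss scene 0.91 [181.7 179.6]
crank_boss scene 0.65 [224.  167.9]
crank_boss scene 0.49 [181.5 162.7]
crank_boss side 0.75 [217.3 260.3]
crank_boss side 0.74 [260.9 240.7]
crank_boss side 0.56 [220.6 227. ]
crank_handle scene 0.9 [174.1 202.4]
crank_handle scene 0.84 [193.  147.3]
crank_handle scene 0.61 [210.2 169.1]
crank_handle side 0.87 [285.  232.9]
crank_handle side 0.8 [204.8 256.6]
crank_handle side 0.77 [229.4 237.7]
block side 0.9 [274.4 262.7]
block side 0.75 [233.4 177.2]
crank scene 0.78 [186.  203.2]
crank scene 0.75 [186.7 173.4]
crank scene 0.69 [231.2 183.3]
crank side 0.61 [223.6 233.9]
crank side 0.57 [255.9 263.9]
crank side 0.55 [223.6 279.4]
pointer scene 0.84 [356.5 191.7]
pointer side 0.77 [229.5 152.4]
pointer side 0.57 [228.7 141.8]
pointer side 0.42 [271.7 258.3]
marker_mid scene 0.24 [356.6 190.7]
marker_mid scene 0.18 [187.2 203.6]
jar scene 0.75 [339.3 217.2]
jar side 0.57 [229.4 129. ]
jar side 0.54 [250.7 152.1]
amber scene 0.86 [178.2 292.8]
amber side 0.8 [347.8 245.9]
amber side 0.38 [228.8 125.7]
media scene 0.78 [120.4 183.1]
media scene 0.2 [327.6 150.2]
media scene 0.17 [256.1 281.8]
media side 0.64 [347.8 245.7]
media side 0.55 [245.8 335.8]
wash scene 0.63 [254.7 281. ]
wash side 0.73 [312.9 202.8]
lift scene 0.92 [323.7 206.3]
lift side 0.92 [234.3 178.2]
lift side 0.39 [348.3 247. ]
1.45
```

```bash
python3 - <<'E'
from h import *
np.set_printoptions(precision=4,suppress=True)
def T(a,b): x,e=tri([ray("scene",a),ray("side",b)]); return x,np.round(e,4)
print("boss",T([181.7,179.6],[260.9,240.7]))
print("handle",T([174.1,202.4],[285,232.9]))
print("mouth",T([328.6,147.7],[230.9,127.9]))
print("pointer?",T([356.5,191.7],[229.5,152.4]))
print("mouth z206",atz("scene",[328.6,147.7],.206),atz("side",[230.9,127.9],.206))
print("amber",atz("scene",[178.2,292.8],0),atz("side",[347.8,245.9],0))
print("media",atz("scene",[120.4,183],0),atz("side",[245.8,335.8],0))
print("wash",atz("scene",[254.7,281],0),atz("side",[312.9,202.8],0))
print("lift",atz("scene",[323.7,206.3],0),atz("side",[234.3,178.2],0))
E
```

```text
boss (array([ 0.4996, -0.2493,  0.1063]), array([0.0014, 0.0014]))
handle (array([ 0.5698, -0.2637,  0.1135]), array([0.0072, 0.0072]))
mouth (array([0.5482, 0.1061, 0.2129]), array([0.0035, 0.0035]))
pointer? (array([0.5623, 0.192 , 0.0471]), array([0.0079, 0.0079]))
mouth z206 [0.5379 0.1114 0.206 ] [0.5516 0.1098 0.206 ]
amber [ 0.7579 -0.281   0.    ] [ 0.7584 -0.2908 -0.    ]
media [ 0.3908 -0.4284  0.    ] [ 0.3856 -0.4296  0.    ]
wash [ 0.7526 -0.0981  0.    ] [ 0.7441 -0.1012  0.    ]
lift [0.5547 0.1161 0.    ] [0.5503 0.1015 0.    ]
```

View pics/c_scene_140.png

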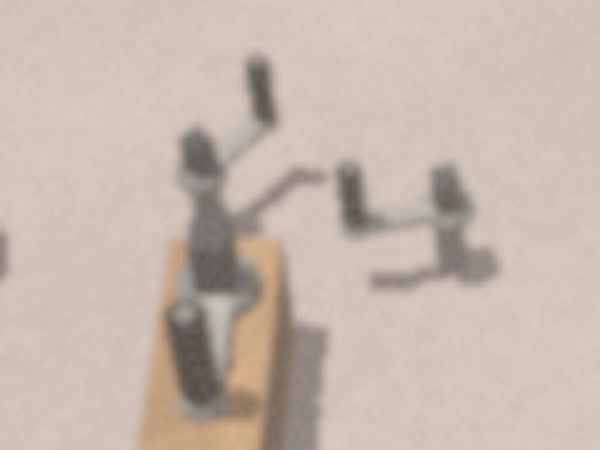

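View pics/c_scene_280.png

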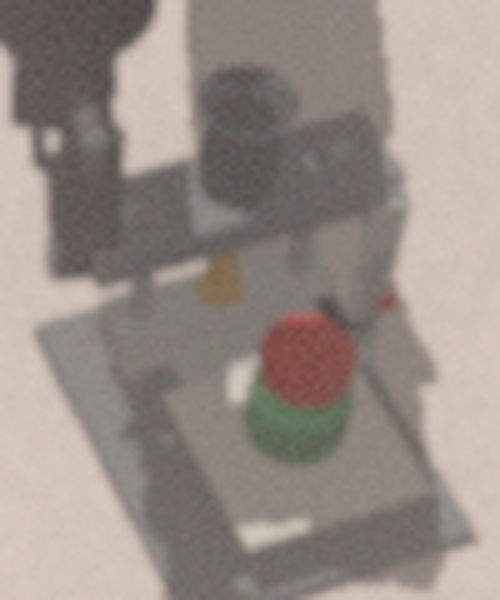

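View pics/c_side_190.png

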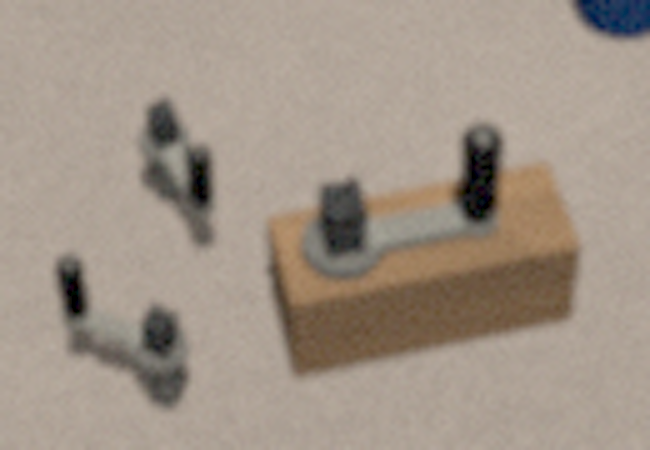

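View pics/c_side_195.png

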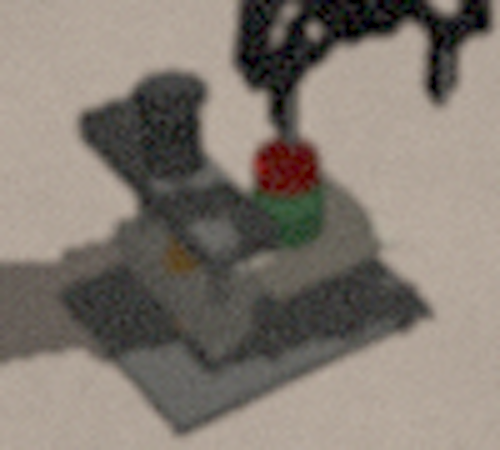

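```bash
python3 - <<'E'
from h import *
im=cv2.imread("pics/wrist0.png")
c=cv2.resize(im[0:90,20:180],None,fx=5,fy=5,interpolation=cv2.INTER_CUBIC)
c=np.clip(255*(c/255.)**0.5,0,255).astype(np.uint8)
cv2.imwrite("pics/cw.png",c)
cal=cams.calibration("wrist")
print(atz("wrist",[98,15],.206,cal))
o=manip.observe();R=np.array(o["eef_rot"]);print(R.T@np.array(cal["rotation"]),R.T@(np.array(cal["position"])-o["eef_pos"]),o["clock"])
E
```

```text
[0.54906076 0.10747456 0.206     ]
[[ 2.51902433e-04  9.54712836e-01  2.97528717e-01]
 [ 9.99999893e-01 -3.56127372e-04  2.96095679e-04]
 [ 3.88644465e-04  2.97528610e-01 -9.54712823e-01]] [ 0.07595047 -0.00122224  0.02974149] 1.45
```

View pics/cw.png

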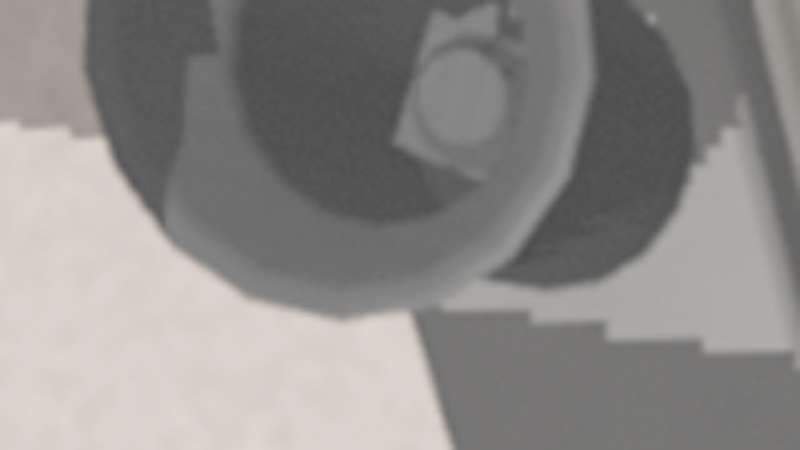

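```bash
python3 - <<'E'
from h import *
np.set_printoptions(precision=4,suppress=True)
cal=cams.calibration("wrist")
P=[atz("wrist",[20+x/5,y/5],z,cal) for x,y,z in [(432,8,.172),(395,140,.172),(485,182,.172),(462,97,.176)]]
for p in P: print(p)
a=P[1]-P[0];b=P[2]-P[1]
for v in (a,b): print(np.linalg.norm(v),np.degrees(np.arctan2(v[1],v[0])))
o=manip.observe();print(o["joint_positions"])
E
```

```text
[0.5395 0.1207 0.172 ]
[0.534  0.1069 0.172 ]
[0.544 0.102 0.172]
[0.5438 0.1104 0.176 ]
0.014880671007163719 -111.8280023311509
0.01121334687541319 -25.889950662035716
[-0.1122  0.2169  1.6134  0.      1.3113 -0.1122]
```

The raised wrist crop shows the square inside the sleeve: corners near (106,2), (99,28) and (117,36), with the nose at about (112,19). I'll move the camera over the sleeve to measure it properly.

Emit:
{"name": "play_rows", "arguments": {
  "rows": [0.017,-0.04,0,0,0,0,0.034,-0.079,0,0,0,0,0.034,-0.079,0,0,0,0]
}}

```text
clock: 1.82
eef_pos: [0.5437, 0.0351, 0.4039]
eef_rot: [[-0.002, 1.0, -0.002], [1.0, 0.002, 0.0], [0.0, -0.002, -1.0]]
wrist_force: [0.3, 0.4, 0.8]
finger_gap: 1.004
```

```bash
python3 - <<'E'
from h import *
np.set_printoptions(precision=4,suppress=True)
o=manip.observe();print(o["clock"],o["eef_pos"],o["joint_velocities"]);cal=cams.calibration("wrist")
im=cams.capture("wrist");cv2.imwrite("pics/w1.png",im)
import pickle;pickle.dump(cal,open("cal1.pkl","wb"))
for l in ["sleeve_mouth","square_foot","pointer","marker_mid"]:
    for r in tip_of("wrist",l)[:2]: print(l,r)
p=proj("wrist",[.546,.109,.19],cal);print(p)
x,y=[int(v) for v in p]
x0,y0=max(0,x-80),max(0,y-60)
c=cv2.resize(im[y0:y0+120,x0:x0+160],None,fx=5,fy=5,interpolation=cv2.INTER_CUBIC)
c=np.clip(255*(c/255.)**0.5,0,255).astype(np.uint8)
cv2.imwrite("pics/cw1.png",c);print(x0,y0)
E
```

```text
1.825 [0.5437 0.0351 0.4039] [-0.0177  0.037  -0.0734 -0.0127 -0.0398 -0.007 ]
sleeve_mouth {'position': [261.2, 84.9], 'score': 0.56}
square_foot {'position': [263.1, 82.4], 'score': 0.91}
marker_mid {'position': [259.9, 82.0], 'score': 0.18}
[266.507   86.2104]
186 26
```

View pics/cw1.png

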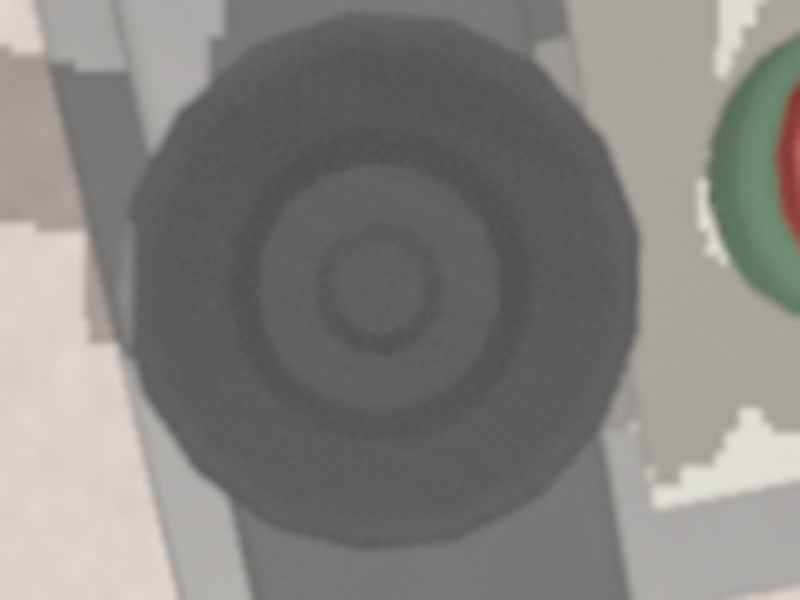

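View pics/w1.png

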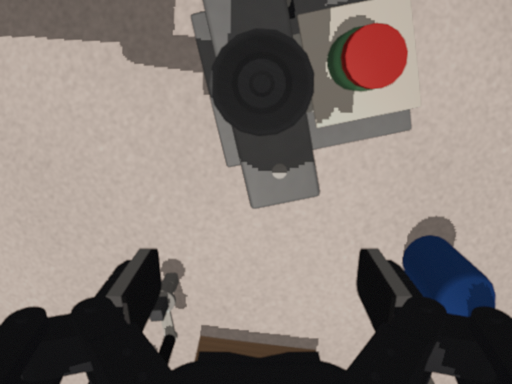

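```bash
python3 - <<'E'
from h import *
import pickle
np.set_printoptions(precision=4,suppress=True)
cal=pickle.load(open("cal1.pkl","rb"))
print(atz("wrist",[186+385.5/5,26+280/5],.206,cal),atz("wrist",[186+379/5,26+288/5],.176,cal),atz("wrist",[186+379/5,26+286/5],.155,cal))
im=cv2.imread("pics/w1.png")
c=im[50:118,228:296].astype(float).mean(2)
c=cv2.GaussianBlur(c,(0,0),.8)
c=np.clip((c-c.min())/(np.percentile(c,99)-c.min())*255,0,255).astype(np.uint8)
cv2.imwrite("pics/cw1b.png",cv2.resize(c,None,fx=8,fy=8,interpolation=cv2.INTER_CUBIC))
E
```

```text
[0.5441 0.1111 0.206 ] [0.5436 0.1103 0.176 ] [0.5438 0.1104 0.155 ]
```

View pics/cw1b.png

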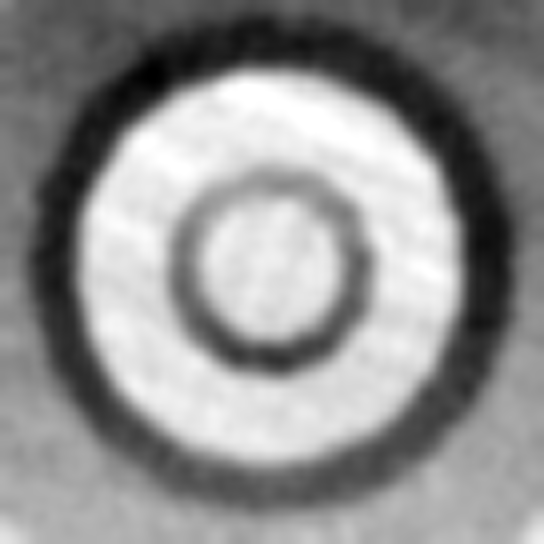

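The enlarged wrist picture shows the sleeve rim centred at (263,82) and the nose at (262,84). That puts the spindle axis at about (0.5438, 0.1107), and the first picture puts the square at about −22° mod 90. Next I'll go above the crank.

Emit:
{"name": "play_rows", "arguments": {
  "rows": [-0.035,-0.005,0,0,0,-0.17,-0.07,-0.011,0,0,0,-0.34,-0.11,-0.017,0,0,0,-0.51,-0.15,-0.023,0,0,0,-0.68,-0.19,-0.029,0,0,0,-0.85,-0.23,-0.035,0,0,0,-1.02,-0.265,-0.041,0,0,0,-1.2,-0.284,-0.044,0,0,0,-1.37,-0.284,-0.044,0,0,0,-1.37]
}}

```text
clock: 3.2
eef_pos: [0.5031, -0.2523, 0.4053]
eef_rot: [[-0.979, 0.205, 0.002], [0.205, 0.979, -0.0], [-0.002, -0.0, -1.0]]
wrist_force: [0.5, 0.1, -0.5]
finger_gap: 1.001
```

```bash
python3 - <<'E'
from h import *
import pickle
np.set_printoptions(precision=4,suppress=True)
o=manip.observe();print(o["clock"],o["eef_pos"],o["joint_velocities"],o["joint_positions"],o["eef_rot"]);cal=cams.calibration("wrist")
im=cams.capture("wrist");cv2.imwrite("pics/w2.png",im)
pickle.dump(cal,open("cal2.pkl","wb"))
for l,z in [("crank_boss",.1),("crank_handle",.11)]:
    for r in tip_of("wrist",l)[:2]: print(l,r,atz("wrist",r["position"],z,cal))
c=np.clip(255*(im/255.)**0.5,0,255).astype(np.uint8)
cv2.imwrite("pics/w2b.png",c)
E
```

```text
3.2 [ 0.5031 -0.2523  0.4053] [ 0.0343 -0.0158  0.0203  0.0201  0.008   0.0543] [-0.5897  0.0843  1.7622  0.0006  1.2934 -1.9544] [[-0.9788  0.2048  0.0017]
 [ 0.2048  0.9788 -0.0004]
 [-0.0018 -0.0001 -1.    ]]
crank_boss {'position': [225.6, 33.8], 'score': 0.93} [ 0.3881 -0.2538  0.1   ]
crank_boss {'position': [385.0, 65.1], 'score': 0.87} [ 0.4345 -0.1379  0.1   ]
crank_handle {'position': [266.1, 249.3], 'score': 0.97} [ 0.5649 -0.2587  0.11  ]
crank_handle {'position': [329.1, 78.0], 'score': 0.88} [ 0.4355 -0.1845  0.11  ]
```

View pics/w2b.png

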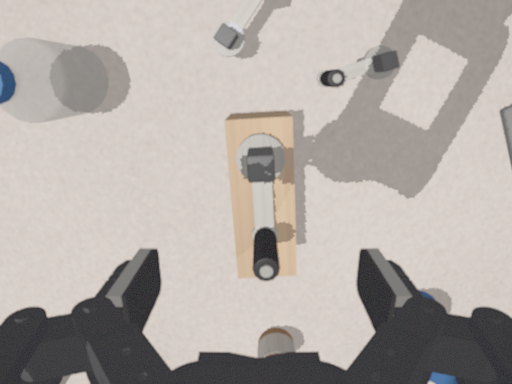

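```bash
python3 - <<'E'
from h import *
import pickle
im=cv2.imread("pics/w2b.png")
c=cv2.resize(im[125:285,210:320],None,fx=3.7,fy=3.7,interpolation=cv2.INTER_CUBIC)
c=cv2.resize(im[130:205,225:300],None,fx=8,fy=8,interpolation=cv2.INTER_CUBIC)
cv2.imwrite("pics/cw2.png",c)
c=cv2.resize(im[215:290,225:300],None,fx=8,fy=8,interpolation=cv2.INTER_CUBIC)
cv2.imwrite("pics/cw2h.png",c)
E
```

```text
(no output)
```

View pics/cw2.png

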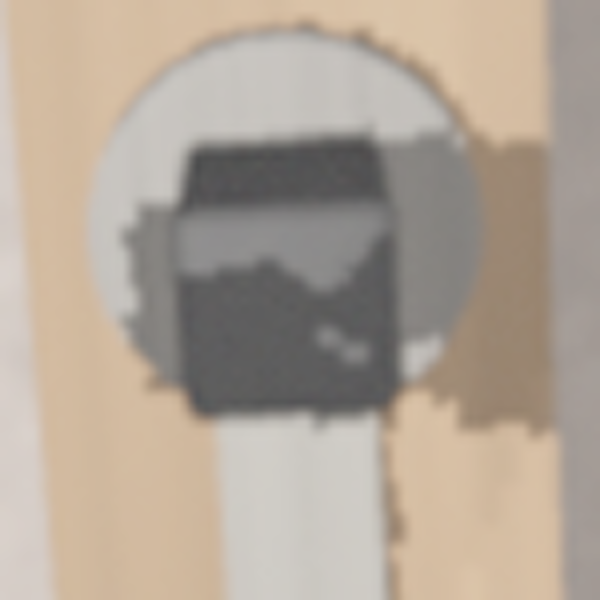

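View pics/cw2h.png

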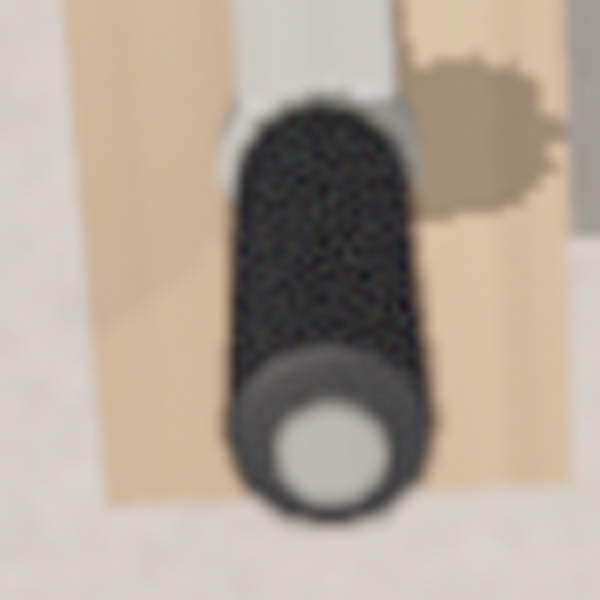

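```bash
python3 - <<'E'
from h import *
import pickle
np.set_printoptions(precision=4,suppress=True)
cal=pickle.load(open("cal2.pkl","rb"))
b=atz("wrist",[261.1,168.5],.115,cal);h=atz("wrist",[225+330/8,215+432/8],.140,cal)
hb=atz("wrist",[225+328/8,215+120/8],.08,cal)
print(b,h,hb);d=h-b;print(np.hypot(*d[:2]),np.degrees(np.arctan2(d[1],d[0])))
for a,c in [((177,205),(190,415)),((390,205),(400,405)),((177,205),(390,205)),((190,415),(400,405))]:
    A,C=[atz("wrist",[225+q[0]/8,130+q[1]/8],.115,cal) for q in (a,c)]
    v=C-A;print(np.linalg.norm(v[:2]),np.degrees(np.arctan2(v[1],v[0])))
for a,c in [((237,0),(247,80)),((398,0),(405,100))]: pass
A=[atz("wrist",[225+q[0]/8,o+q[1]/8],.078,cal) for q,o in [((215,430),130),((236,0),215)]]
C=[atz("wrist",[225+q[0]/8,o+q[1]/8],.078,cal) for q,o in [((380,430),130),((395,40),215)]]
for v in (A[1]-A[0],C[1]-C[0]): print("arm edge",np.degrees(np.arctan2(v[1],v[0])))
o=manip.observe();R=o["eef_rot"];p=o["eef_pos"]
print(o["clock"],p,np.degrees(np.arctan2(R[1,0],R[0,0])),R.T@(np.array([b[0],b[1],.255])-p))
E
```

```text
[ 0.4923 -0.2482  0.115 ] [ 0.5663 -0.2595  0.14  ] [ 0.5605 -0.2573  0.08  ]
0.07483983702068929 -8.714768140468035
0.021264717678127962 -8.872038503776398
0.02024379130386005 -8.250377027441084
0.020661128531066733 78.2011740292059
0.02085384551794993 81.03774344692754
arm edge -7.534763086981124
arm edge -8.245494001864637
3.35 [ 0.5032 -0.25    0.4051] 168.35463602075865 [ 0.0112 -0.0005  0.1501]
```

Boss top centre at about (261,168.5) and handle top at (266,269). Computed boss–handle distance is 74.8 mm, so this is the large crank, with yaw about −8.7°.

Emit:
{"name": "play_rows", "arguments": {
  "rows": [0.006,0,0.05,0,0,-0.03,0.011,0,0.1,0,0,-0.05,0.011,0,0.1,0,0,-0.05,0.011,0,0.1,0,0,-0.05]
}}

```text
clock: 3.85
eef_pos: [0.4936, -0.2477, 0.3068]
eef_rot: [[-0.988, 0.153, 0.004], [0.153, 0.988, -0.001], [-0.004, -0.0, -1.0]]
wrist_force: [0.1, -0.9, -0.4]
finger_gap: 0.997
```

```bash
python3 - <<'E'
from h import *
import pickle
np.set_printoptions(precision=4,suppress=True)
o=manip.observe();print(o["clock"],o["eef_pos"],np.degrees(np.arctan2(o["eef_rot"][1,0],o["eef_rot"][0,0])));cal=cams.calibration("wrist")
im=cams.capture("wrist");pickle.dump(cal,open("cal3.pkl","wb"))
R=o["eef_rot"]
print(proj("wrist",[.4923,-.2482,.115],cal),proj("wrist",o["eef_pos"]+R@np.array([0,0,.175]),cal))
c=np.clip(255*(im/255.)**0.5,0,255).astype(np.uint8)
cv2.imwrite("pics/w3b.png",cv2.resize(c[120:310,130:390],None,fx=3,fy=3,interpolation=cv2.INTER_CUBIC))
E
```

```text
3.85 [ 0.4936 -0.2477  0.3068] 171.21808336529423
[257.6439 233.4227] [258.9316 252.0828]
```

View pics/w3b.png

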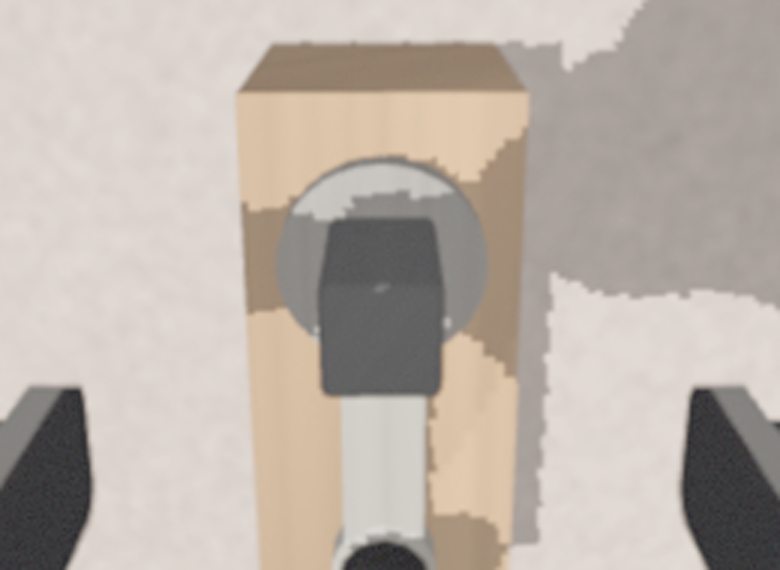

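Boss top is centred at about (256.8, 233.3), within 1 px of the prediction, and the yaw is aligned. Descending and gripping.

Emit:
{"name": "play_rows", "arguments": {
  "rows": [0.001,0,0.025,0,0,0,0.001,0,0.051,0,0,0,0.001,0,0.051,0,0,0,0.001,0,0.051,0,0,0]
}}

```text
clock: 4.4
eef_pos: [0.4944, -0.2487, 0.2593]
eef_rot: [[-0.988, 0.153, 0.009], [0.153, 0.988, -0.005], [-0.01, -0.003, -1.0]]
wrist_force: [-0.3, 0.6, 0.7]
finger_gap: 0.996
```

Emit:
{"name": "play_rows", "arguments": {
  "rows": [0,0,0,0,0,0,0,0,0,0,0,0,0,0,0,0,0,0,0,0,0,0,0,0,0,0,0,0,0,0,0,0,0,0,0,0],
  "hand": 0.0,
  "grip_force": 60
}}

```text
clock: 5.15
eef_pos: [0.4946, -0.2487, 0.2597]
eef_rot: [[-0.988, 0.153, 0.009], [0.153, 0.988, -0.005], [-0.01, -0.003, -1.0]]
wrist_force: [0.2, 0.7, 4.5]
finger_gap: 0.245
```

Emit:
{"name": "play_rows", "arguments": {
  "rows": [0,0,-0.02,0,0,0,-0.001,0,-0.05,0,0,0,-0.001,0,-0.09,0,0,0,-0.001,0,-0.14,0,0,0,-0.002,-0.001,-0.19,0,0,0,-0.002,-0.001,-0.245,0,0,0,-0.002,-0.001,-0.245,0,0,0]
}}

```text
clock: 6.02
eef_pos: [0.4948, -0.2495, 0.5099]
eef_rot: [[-0.988, 0.153, 0.018], [0.153, 0.988, -0.011], [-0.019, -0.008, -1.0]]
wrist_force: [-0.0, 0.3, -3.2]
finger_gap: 0.242
```

```bash
python3 - <<'E'
from h import *
np.set_printoptions(precision=4,suppress=True)
o=manip.observe();print(o)
im=cams.capture("wrist");c=np.clip(255*(im/255.)**0.5,0,255).astype(np.uint8)
cv2.imwrite("pics/w4b.png",c)
E
```

```text
{'clock': 6.025, 'joint_positions': array([-0.5939, -0.0079,  1.6626,  0.0012,  1.4664, -2.0114]), 'joint_velocities': array([-0.002 ,  0.0472,  0.1019,  0.0008, -0.0159, -0.0006]), 'tau': array([  0.0677, -33.5658, -33.6434,   0.0152,   0.1773,  -0.0003]), 'eef_pos': array([ 0.4948, -0.2495,  0.5099]), 'eef_rot': array([[-0.9881,  0.1528,  0.0176],
       [ 0.1527,  0.9882, -0.0105],
       [-0.019 , -0.0077, -0.9998]]), 'wrist_force': array([-0.0492,  0.339 , -3.208 ]), 'wrist_torque': array([ 0.0741, -0.0457,  0.0366]), 'finger_gap': 0.24187297797298768}
```

View pics/w4b.png

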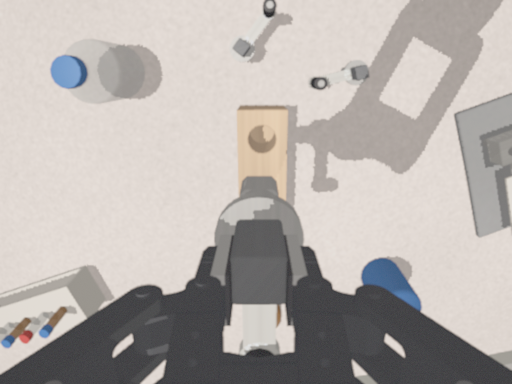

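The wrist picture shows the empty block bore at (262,138) and the crank held between the fingers. The wrist force of −3.2 N matches the crank's weight. Now I'll compute the hover pose.

```bash
cat >> h.py <<'E'
from scipy.spatial.transform import Rotation as Ro
RG=np.array([[-0.988,0.153,0.009],[0.153,0.988,-0.005],[-0.01,-0.003,-1.0]])
RG=Ro.from_matrix(RG).as_matrix()
# crank axis/origin in tool frame at the grasp
PG=np.array([.4946,-.2487,.2597]); OG=np.array([.4923,-.2482,.005])
OT=RG.T@(OG-PG); YG=-8.8
def target(orig,yaw):
    R=Ro.from_euler('z',yaw-YG,degrees=True).as_matrix()@RG
    return R, np.array(orig)-R@OT
def delta(R,p,o=None):
    o=o or manip.observe(); R0=o["eef_rot"]
    return R0.T@(p-o["eef_pos"]), Ro.from_matrix(R0.T@R).as_rotvec()
def corig(o=None):
    o=o or manip.observe(); 
    Rc=o["eef_rot"]@RG.T
    return o["eef_pos"]+o["eef_rot"]@OT, Ro.from_matrix(Rc).as_euler('ZYX',degrees=True)[0]+YG, Rc[:,2]
E
python3 - <<'E'
from h import *
np.set_printoptions(precision=4,suppress=True)
print(OT,corig())
R,p=target([.5438,.1107,.235],-22); print(p,delta(R,p))
E
```

```text
[0.0049 0.001  0.2547] (array([ 0.4927, -0.2491,  0.2514]), np.float64(-8.784815392657228), array([-0.0029,  0.002 ,  1.    ]))
[0.5459 0.1097 0.4897] (array([0.004 , 0.3625, 0.0146]), array([0.0011, 0.0041, 0.2306]))
```

Emit:
{"name": "play_rows", "arguments": {
  "rows": [0.001,0.04,0,0,0.001,0.04,0.001,0.09,0,0,0.001,0.08,0.002,0.145,0,0,0.002,0.12,0.003,0.2,0,0.001,0.003,0.16,0.004,0.255,0,0.001,0.004,0.2,0.004,0.31,0,0.001,0.004,0.23,0.004,0.345,0,0.001,0.004,0.23,0.004,0.3625,0.007,0.001,0.004,0.23,0.004,0.3625,0.0145,0.001,0.004,0.23,0.004,0.3625,0.0145,0.001,0.004,0.23]
}}

```text
clock: 7.32
eef_pos: [0.5455, 0.1085, 0.4872]
eef_rot: [[-0.927, 0.375, 0.003], [0.375, 0.927, -0.008], [-0.006, -0.006, -1.0]]
wrist_force: [-0.3, -0.2, -2.9]
finger_gap: 0.246
```

```bash
python3 - <<'E'
from h import *
np.set_printoptions(precision=4,suppress=True)
o=manip.observe();print(o["clock"],o["eef_pos"],o["joint_positions"],o["wrist_force"],o["joint_velocities"])
a=corig();print(a)
for n in ["scene","side"]:
    im=cams.capture(n); c=np.clip(255*(im/255.)**0.5,0,255).astype(np.uint8)
    x,y=proj(n,[.544,.111,.22]).astype(int); x0=x-50;y0=y-45
    print(n,x0,y0)
    cv2.imwrite(f"pics/{n}5.png",cv2.resize(c[y0:y0+90,x0:x0+100],None,fx=6,fy=6,interpolation=cv2.INTER_CUBIC))
R,p=target([.5438,.1107,.235],-22); print(p,delta(R,p))
E
```

```text
7.325 [0.5455 0.1085 0.4872] [ 0.0721  0.013   1.6831 -0.0084  1.4428 -1.1131] [-0.3195 -0.1664 -2.9323] [-0.0102 -0.017  -0.028   0.0042  0.0045  0.001 ]
(array([0.5422, 0.1091, 0.2325]), np.float64(-22.03134342688825), array([0.0045, 0.0014, 1.    ]))
scene 279 100
side 178 79
[0.5459 0.1097 0.4897] (array([ 0.0005,  0.0013, -0.0005]), array([-0.001 , -0.0007, -0.0013]))
```

View pics/scene5.png

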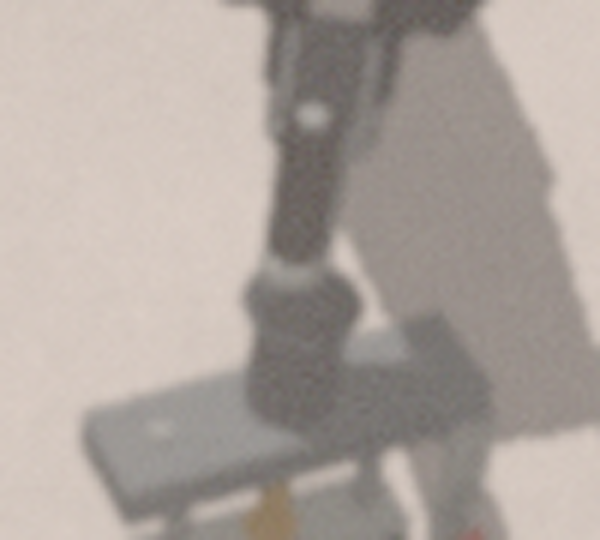

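View pics/side5.png

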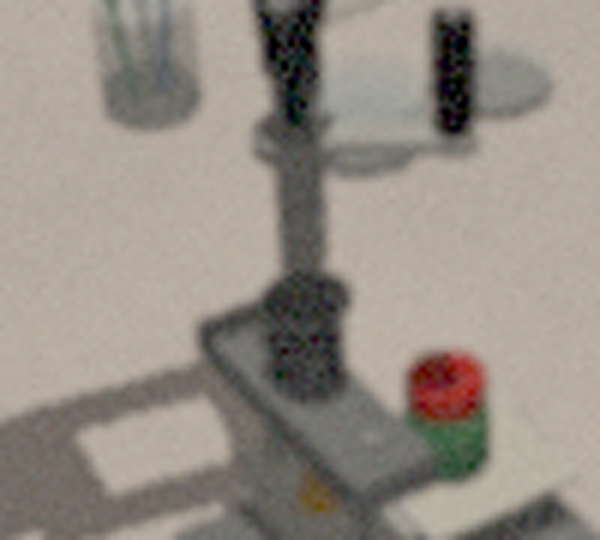

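The side picture shows the stem about 1 px left of the sleeve axis, which agrees with the computed offset of about 1.5 mm. I'll correct that and go down into the flare.

Emit:
{"name": "play_rows", "arguments": {
  "rows": [0.0005,0.001,0,-0.001,-0.001,0,0.0005,0.0015,0.01,-0.001,-0.001,0,0.0005,0.0015,0.02,-0.001,-0.001,0,0.0005,0.0015,0.028,-0.001,-0.001,0,0.0005,0.0015,0.033,-0.001,-0.001,0,0.0005,0.0015,0.033,-0.001,-0.001,0]
}}

```text
clock: 8.18
eef_pos: [0.5461, 0.1097, 0.4554]
eef_rot: [[-0.927, 0.376, 0.007], [0.376, 0.927, -0.007], [-0.009, -0.004, -1.0]]
wrist_force: [0.1, 0.8, -3.3]
finger_gap: 0.245
```

```bash
cat > st.py <<'E'
from h import *
np.set_printoptions(precision=4,suppress=True)
o=manip.observe();print(o["clock"],o["eef_pos"],"F",o["wrist_force"],"T",o["wrist_torque"],"q6",o["joint_positions"][5],"gap",o["finger_gap"])
a=corig(o);print("orig",a[0],"yaw",a[1],"axis",a[2], "down in tool",o["eef_rot"].T@[0,0,-1])
R,p=target([.5438,.1107,a[0][2]],-22); print("corr",delta(R,p,o))
E
python3 st.py
```

```text
8.175 [0.5461 0.1097 0.4554] F [ 0.1091  0.7532 -3.3021] T [ 0.0118  0.0175 -0.0561] q6 -1.1102714763106531 gap 0.2454083089779643
orig [0.5437 0.1106 0.2007] yaw -22.06812271707521 axis [0.0011 0.0002 1.    ] down in tool [0.0089 0.0039 1.    ]
corr (array([ 0.0001, -0.    , -0.    ]), array([-0.0006, -0.001 , -0.0012]))
```

Emit:
{"name": "play_rows", "arguments": {
  "rows": [0,0,0.003,0,-0.001,0,0,0,0.006,0,-0.001,0,0,0,0.009,0,-0.001,0,0,0,0.011,0,-0.001,0]
}}

```text
clock: 8.68
eef_pos: [0.546, 0.1099, 0.4439]
eef_rot: [[-0.927, 0.376, 0.007], [0.376, 0.927, -0.006], [-0.009, -0.003, -1.0]]
wrist_force: [-0.8, 1.3, -2.7]
finger_gap: 0.246
```

```bash
python3 st.py
```

```text
8.675 [0.546  0.1099 0.4439] F [-0.8348  1.2708 -2.6637] T [0.3646 0.1759 0.0211] q6 -1.1100609189263333 gap 0.2463374785659532
orig [0.5436 0.111  0.1892] yaw -22.063595502538256 axis [ 0.0008 -0.0004  1.    ] down in tool [0.0089 0.0032 1.    ]
corr (array([-0.    , -0.0002, -0.    ]), array([ 0.    , -0.0009, -0.0011]))
```

Emit:
{"name": "play_rows", "arguments": {
  "rows": [0,0,0.003,0,-0.001,0,0,0,0.006,0,-0.001,0,0,0,0.009,0,-0.001,0,0,0,0.012,0,-0.001,0]
}}

```text
clock: 9.18
eef_pos: [0.546, 0.1099, 0.4316]
eef_rot: [[-0.927, 0.376, 0.008], [0.376, 0.927, -0.006], [-0.009, -0.003, -1.0]]
wrist_force: [-1.0, 2.8, -1.1]
finger_gap: 0.243
```

```bash
python3 st.py
```

```text
9.175 [0.546  0.1099 0.4316] F [-1.0243  2.819  -1.108 ] T [0.443  0.259  0.0304] q6 -1.1098053079221843 gap 0.24302225447962034
orig [0.5437 0.1111 0.1769] yaw -22.06365461666318 axis [ 0.0004 -0.0005  1.    ] down in tool [0.0093 0.003  1.    ]
corr (array([-0.0001, -0.0002, -0.    ]), array([ 0.0003, -0.0005, -0.0011]))
```

Emit:
{"name": "play_rows", "arguments": {
  "rows": [0.0002,0.0005,0.001,0,0,0,0.0002,0.0005,0.003,0,0,0,0.0002,0.0005,0.005,0,0,0,0.0002,0.0005,0.0065,0,0,0]
}}

```text
clock: 9.68
eef_pos: [0.5461, 0.1103, 0.425]
eef_rot: [[-0.927, 0.376, 0.008], [0.376, 0.927, -0.007], [-0.01, -0.003, -1.0]]
wrist_force: [-0.6, 1.3, -3.5]
finger_gap: 0.247
```

```bash
python3 st.py
```

```text
9.675 [0.5461 0.1103 0.425 ] F [-0.6253  1.3279 -3.5255] T [ 0.1683  0.1031 -0.0216] q6 -1.1088697917731787 gap 0.24710687895736433
orig [0.544  0.1114 0.1703] yaw -22.064590383031614 axis [ 0.     -0.0002  1.    ] down in tool [0.0097 0.0031 0.9999]
corr (array([-0.0001, -0.0006,  0.    ]), array([ 0.0002, -0.0001, -0.0011]))
```

Emit:
{"name": "play_rows", "arguments": {
  "rows": [0,0,0.001,0,0,0,0,0,0.002,0,0,0,0,0,0.003,0,0,0]
}}

```text
clock: 10.05
eef_pos: [0.5461, 0.1103, 0.422]
eef_rot: [[-0.927, 0.376, 0.008], [0.376, 0.927, -0.006], [-0.01, -0.003, -1.0]]
wrist_force: [-0.5, 1.4, -3.2]
finger_gap: 0.246
```

```bash
python3 st.py
```

```text
10.05 [0.5461 0.1103 0.422 ] F [-0.4963  1.3698 -3.2149] T [0.2006 0.1303 0.0386] q6 -1.1088499605584972 gap 0.24607985978101138
orig [0.544  0.1114 0.1673] yaw -22.062525876264598 axis [ 0.0001 -0.0003  1.    ] down in tool [0.0097 0.0031 0.9999]
corr (array([-0.0001, -0.0007,  0.    ]), array([ 0.0002, -0.0002, -0.0011]))
```

Emit:
{"name": "play_rows", "arguments": {
  "rows": [0,0,0.001,0,0,0,0,0,0.002,0,0,0,0,0,0.004,0,0,0]
}}

```text
clock: 10.42
eef_pos: [0.5461, 0.1103, 0.418]
eef_rot: [[-0.927, 0.376, 0.008], [0.376, 0.927, -0.006], [-0.01, -0.003, -1.0]]
wrist_force: [-1.1, -0.1, -3.0]
finger_gap: 0.243
```

```bash
python3 st.py
```

```text
10.425 [0.5461 0.1103 0.418 ] F [-1.1088 -0.0662 -2.9668] T [ 0.244   0.2127 -0.0234] q6 -1.1088460104134068 gap 0.2427458839925264
orig [0.544  0.1114 0.1633] yaw -22.06551962051664 axis [ 0.     -0.0003  1.    ] down in tool [0.0097 0.003  0.9999]
corr (array([-0.    , -0.0006,  0.    ]), array([ 0.0003, -0.0002, -0.0011]))
```

It has caught the square, well below the 172 resting height with no upward force. I'll ease it down.

Emit:
{"name": "play_rows", "arguments": {
  "rows": [0,0,0.001,0,0,0,0,0,0.002,0,0,0,0,0,0.003,0,0,0,0,0,0.005,0,0,0]
}}

```text
clock: 10.92
eef_pos: [0.5462, 0.1103, 0.413]
eef_rot: [[-0.927, 0.376, 0.008], [0.376, 0.927, -0.006], [-0.01, -0.003, -1.0]]
wrist_force: [-0.6, 0.9, -0.9]
finger_gap: 0.246
```

```bash
python3 st.py
```

```text
10.925 [0.5462 0.1103 0.413 ] F [-0.5676  0.8841 -0.9339] T [ 0.2586  0.2076 -0.0127] q6 -1.1088264728569341 gap 0.24569908068613458
orig [0.5441 0.1114 0.1583] yaw -22.064008078465648 axis [-0.     -0.0003  1.    ] down in tool [0.0097 0.003  0.9999]
corr (array([ 0.    , -0.0006,  0.    ]), array([ 0.0003, -0.0001, -0.0011]))
```

Emit:
{"name": "play_rows", "arguments": {
  "rows": [0,0,0.001,0,0,0,0,0,0.002,0,0,0,0,0,0.002,0,0,0]
}}

```text
clock: 11.3
eef_pos: [0.5461, 0.1103, 0.4108]
eef_rot: [[-0.927, 0.376, 0.008], [0.376, 0.927, -0.006], [-0.009, -0.003, -1.0]]
wrist_force: [-0.1, 0.8, -4.6]
finger_gap: 0.247
```

```bash
python3 st.py
```

```text
11.3 [0.5461 0.1103 0.4108] F [-0.1116  0.8246 -4.5738] T [0.2737 0.1343 0.0309] q6 -1.1088597274796879 gap 0.24674657074077685
orig [0.544  0.1114 0.1561] yaw -22.06275223382672 axis [ 0.0002 -0.0004  1.    ] down in tool [0.0095 0.003  1.    ]
corr (array([-0.    , -0.0006,  0.    ]), array([ 0.0002, -0.0004, -0.0011]))
```

Emit:
{"name": "play_rows", "arguments": {
  "rows": [0,0,0.0007,0,0,0,0,0,0.0013,0,0,0,0,0,0.0015,0,0,0]
}}

```text
clock: 11.68
eef_pos: [0.5462, 0.1103, 0.4097]
eef_rot: [[-0.927, 0.376, 0.008], [0.376, 0.927, -0.006], [-0.01, -0.003, -1.0]]
wrist_force: [-1.2, 1.5, -0.4]
finger_gap: 0.251
```

```bash
python3 st.py
```

```text
11.675 [0.5462 0.1103 0.4097] F [-1.1749  1.4999 -0.4347] T [ 0.2114  0.3573 -0.0017] q6 -1.1088296416344081 gap 0.25083725424849723
orig [0.544  0.1114 0.155 ] yaw -22.0624079142422 axis [ 0.0001 -0.0004  1.    ] down in tool [0.0096 0.003  0.9999]
corr (array([ 0.    , -0.0006,  0.    ]), array([ 0.0003, -0.0002, -0.0011]))
```

Emit:
{"name": "play_rows", "arguments": {
  "rows": [0,0,0.0007,0,0,0,0,0,0.0013,0,0,0,0,0,0.0015,0,0,0]
}}

```text
clock: 12.05
eef_pos: [0.5463, 0.1103, 0.4097]
eef_rot: [[-0.927, 0.376, 0.009], [0.376, 0.927, -0.006], [-0.01, -0.003, -1.0]]
wrist_force: [-3.1, 1.2, 5.1]
finger_gap: 0.247
```

```bash
python3 st.py
```

```text
12.05 [0.5463 0.1103 0.4097] F [-3.1278  1.2049  5.1076] T [ 0.1472  0.8847 -0.0441] q6 -1.1088364318569826 gap 0.24714686526473026
orig [0.5443 0.1114 0.155 ] yaw -22.060358209208886 axis [-0.0006 -0.0003  1.    ] down in tool [0.0103 0.0027 0.9999]
corr (array([ 0.0001, -0.0007,  0.    ]), array([ 0.0005,  0.0005, -0.0011]))
```

The crank is home: it stops at origin z = 0.155 and the force turns to +5 N. Now I'll look at the pointer and marker before turning.

```bash
python3 - <<'E'
from h import *
np.set_printoptions(precision=4,suppress=True)
for n,cx,cy in [("scene",357,190),("side",240,150)]:
    im=cams.capture(n); cv2.imwrite(f"pics/{n}6raw.png",im); c=np.clip(255*(im/255.)**0.5,0,255).astype(np.uint8)
    x0=cx-40;y0=cy-30
    cv2.imwrite(f"pics/{n}6.png",cv2.resize(c[y0:y0+60,x0:x0+80],None,fx=10,fy=10,interpolation=cv2.INTER_CUBIC))
    for l in ["pointer","marker_mid"]:
        for r in tip_of(n,l)[:2]: print(n,l,r)
im=cams.capture("wrist");c=np.clip(255*(im/255.)**0.5,0,255).astype(np.uint8);cv2.imwrite("pics/w6.png",c)
E
```

```text
scene pointer {'position': [355.2, 193.9], 'score': 0.67}
side pointer {'position': [229.7, 150.3], 'score': 0.94}
side pointer {'position': [251.3, 114.8], 'score': 0.68}
side marker_mid {'position': [230.1, 126.4], 'score': 0.48}
```

View pics/scene6.png

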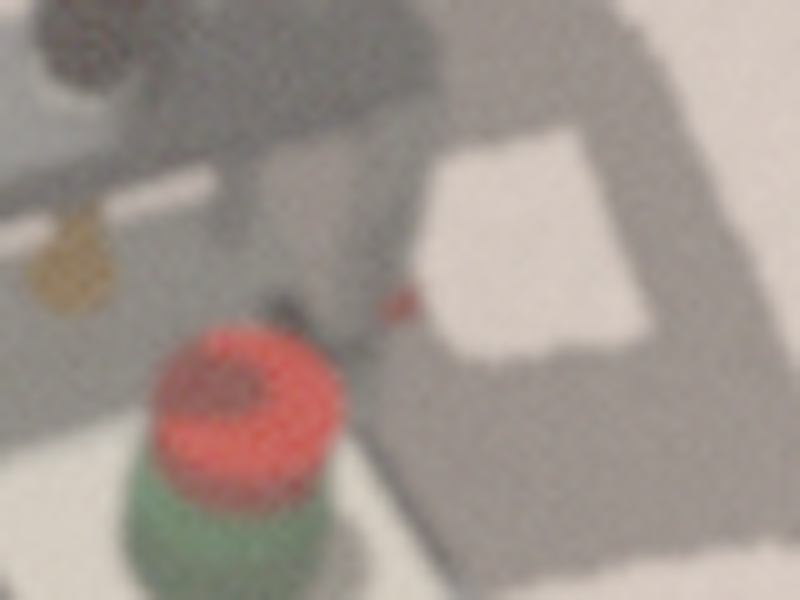

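View pics/w6.png

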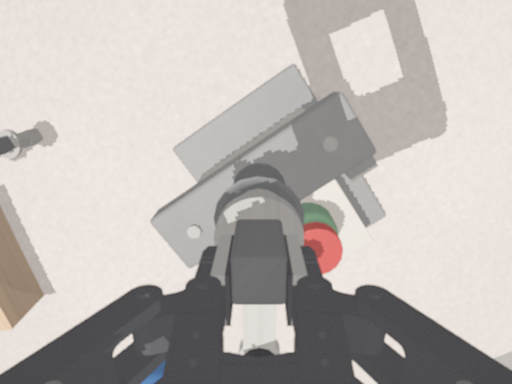

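View pics/side6.png

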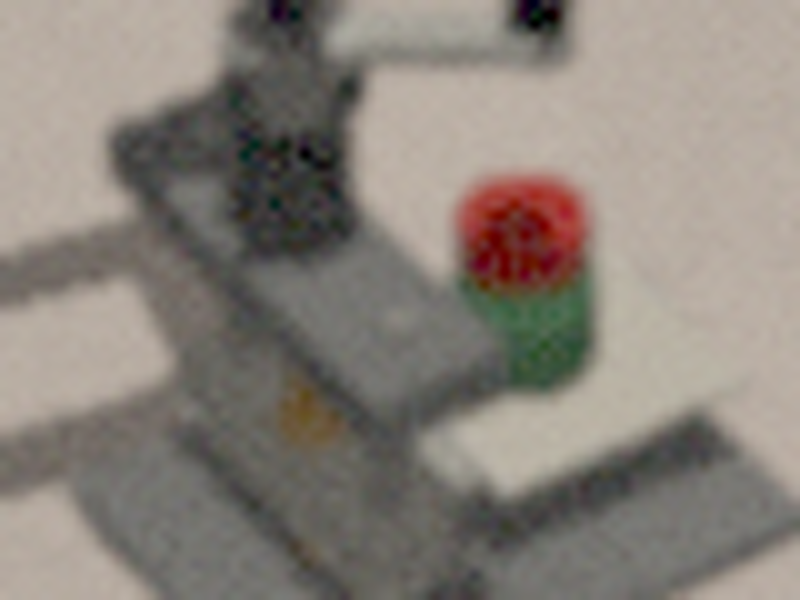

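Scene picture: the red marker is at about (357,190.5) and the pointer at about (346,191). That is too coarse for millimetres. Stroke 1 turns about 200° clockwise around the crank axis. After it I release and look closely.

```bash
cat > rows.py <<'E'
import sys
from h import *
# usage: cx cy step n dz ; rotates clockwise about world axis at (cx,cy)
cx,cy,st,n,dz=[float(v) for v in sys.argv[1:6]]
o=manip.observe();R0=o["eef_rot"];p0=o["eef_pos"];c=np.array([cx,cy,0])
out=[]
for i in range(1,int(n)+1):
    M=Ro.from_euler('z',-st*i).as_matrix()
    p=c+M@(p0-c)+[0,0,dz]
    d=R0.T@(p-p0);w=Ro.from_matrix(R0.T@M@R0).as_rotvec()
    out+=[round(float(v),4) for v in d]+[round(float(v),3) for v in w]
print(o["clock"],o["joint_positions"][5]);print(out)
E
python3 rows.py .544 .1112 .17 10 0
```

```text
12.4 -1.1088265510673705
[0.0, -0.0004, 0.0, 0.002, 0.0, 0.17, 0.0001, -0.0008, 0.0, 0.004, 0.001, 0.34, 0.0003, -0.0012, 0.0, 0.005, 0.001, 0.51, 0.0005, -0.0015, -0.0, 0.007, 0.002, 0.68, 0.0008, -0.0018, -0.0, 0.009, 0.002, 0.85, 0.0012, -0.0021, -0.0, 0.011, 0.003, 1.02, 0.0015, -0.0023, -0.0, 0.012, 0.003, 1.19, 0.0019, -0.0024, -0.0, 0.014, 0.004, 1.36, 0.0023, -0.0024, -0.0, 0.016, 0.004, 1.53, 0.0028, -0.0024, -0.0, 0.018, 0.005, 1.7]
```

Emit:
{"name": "play_rows", "arguments": {
  "rows": [0,-0.0004,0,0.002,0,0.17,0.0001,-0.0008,0,0.004,0.001,0.34,0.0003,-0.0012,0,0.005,0.001,0.51,0.0005,-0.0015,0,0.007,0.002,0.68,0.0008,-0.0018,0,0.009,0.002,0.85]
}}

```text
clock: 13.02
eef_pos: [0.545, 0.1094, 0.4097]
eef_rot: [[-0.325, 0.946, 0.002], [0.946, 0.325, -0.009], [-0.01, -0.001, -1.0]]
wrist_force: [-0.3, 3.2, -0.2]
finger_gap: 0.248
```

```bash
python3 st.py; python3 rows.py .544 .1112 .17 10 0
```

```text
13.025 [0.545  0.1094 0.4097] F [-0.3326  3.1796 -0.1574] T [0.6322 0.1983 0.0947] q6 -0.25390344063606035 gap 0.24777732588103082
orig [0.545  0.1119 0.155 ] yaw -71.05663068417138 axis [-0.0022 -0.001   1.    ] down in tool [0.0095 0.0009 1.    ]
corr (array([ 0.    ,  0.0009, -0.    ]), array([-0.0061, -0.0021, -0.8562]))
13.025 -0.25390344063606035
[-0.0, -0.0004, 0.0, 0.002, 0.0, 0.17, -0.0, -0.0007, 0.0, 0.003, 0.0, 0.34, 0.0001, -0.0011, 0.0, 0.005, 0.0, 0.51, 0.0002, -0.0014, -0.0, 0.006, 0.001, 0.68, 0.0004, -0.0017, -0.0, 0.008, 0.001, 0.85, 0.0007, -0.0019, -0.0, 0.01, 0.001, 1.02, 0.0009, -0.0022, -0.0, 0.011, 0.001, 1.19, 0.0012, -0.0023, -0.0, 0.013, 0.001, 1.36, 0.0016, -0.0024, -0.0, 0.015, 0.001, 1.53, 0.0019, -0.0025, -0.0, 0.016, 0.002, 1.7]
```

Emit:
{"name": "play_rows", "arguments": {
  "rows": [0,-0.0004,0,0.002,0,0.17,0,-0.0007,0,0.003,0,0.34,0.0001,-0.0011,0,0.005,0,0.51,0.0002,-0.0014,0,0.006,0.001,0.68,0.0004,-0.0017,0,0.008,0.001,0.85,0.0007,-0.0019,0,0.01,0.001,1.02,0.0009,-0.0022,0,0.011,0.001,1.19,0.0012,-0.0023,0,0.013,0.001,1.36,0.0016,-0.0024,0,0.015,0.001,1.53,0.0019,-0.0025,0,0.016,0.002,1.7]
}}

```text
clock: 14.28
eef_pos: [0.5428, 0.1103, 0.4098]
eef_rot: [[0.981, 0.195, -0.005], [0.195, -0.981, -0.001], [-0.005, -0.0, -1.0]]
wrist_force: [0.7, 1.0, -1.5]
finger_gap: 0.248
```

```bash
python3 st.py; python3 rows.py .544 .1112 .158 6 0
```

```text
14.275 [0.5428 0.1103 0.4098] F [ 0.6962  1.0391 -1.4978] T [ 0.1474 -0.2426  0.1505] q6 1.4486759832485794 gap 0.24800920494329395
orig [0.5464 0.11   0.1551] yaw -168.75875449411367 axis [-0.005   0.0022  1.    ] down in tool [0.0053 0.0001 1.    ]
corr (array([ 0.003 ,  0.0012, -0.    ]), array([-0.0182, -0.0061, -2.5614]))
14.275 1.4486759832485794
[-0.0001, -0.0002, 0.0, 0.001, 0.0, 0.158, -0.0001, -0.0005, 0.0, 0.002, 0.0, 0.316, -0.0001, -0.0007, 0.0, 0.003, 0.0, 0.474, -0.0001, -0.0009, 0.0, 0.003, 0.0, 0.632, -0.0001, -0.0012, 0.0, 0.004, 0.0, 0.79, 0.0, -0.0014, -0.0, 0.005, 0.0, 0.948]
```

Emit:
{"name": "play_rows", "arguments": {
  "rows": [-0.0001,-0.0002,0,0.001,0,0.158,-0.0001,-0.0005,0,0.002,0,0.316,-0.0001,-0.0007,0,0.003,0,0.474,-0.0001,-0.0009,0,0.003,0,0.632,-0.0001,-0.0012,0,0.004,0,0.79,0,-0.0014,0,0.005,0,0.948,0,-0.0014,0,0.005,0,0.948]
}}

```text
clock: 15.15
eef_pos: [0.543, 0.1117, 0.4098]
eef_rot: [[0.732, -0.682, -0.001], [-0.682, -0.732, 0.004], [-0.004, -0.002, -1.0]]
wrist_force: [1.0, 0.6, -1.6]
finger_gap: 0.248
```

```bash
python3 st.py
```

```text
15.15 [0.543  0.1117 0.4098] F [ 0.9644  0.6024 -1.5578] T [ 0.3137 -0.242   0.0066] q6 2.3950798565889 gap 0.24796297111816773
orig [0.5455 0.1087 0.1551] yaw 137.0243358379786 axis [-0.0035  0.0051  1.    ] down in tool [0.0038 0.0019 1.    ]
corr (array([ 0.0035, -0.0005, -0.    ]), array([0.0193, 0.0057, 2.7754]))
```

Stroke 1 turned about 201° at low force, with about 0.13 N m of reaction. Now I'll release, rise, and plan a close oblique view of the pointer and marker.

Emit:
{"name": "play_rows", "arguments": {
  "rows": [0,0,0,0,0,0,0,0,0,0,0,0,0,0,0,0,0,0],
  "hand": 0.55
}}

```text
clock: 15.52
eef_pos: [0.5431, 0.1116, 0.41]
eef_rot: [[0.732, -0.681, -0.001], [-0.681, -0.732, 0.004], [-0.003, -0.002, -1.0]]
wrist_force: [-0.2, -0.7, -0.3]
finger_gap: 0.555
```

```bash
python3 st.py; python3 - <<'E'
from h import *
np.set_printoptions(precision=3,suppress=True)
for z in (.05,.06,.07): print(atz("scene",[357,190.5],z),atz("scene",[346,191],z))
Ly=np.radians(14); Lx=np.array([np.cos(Ly),np.sin(Ly),0]);Lyv=np.array([-np.sin(Ly),np.cos(Ly),0]);A=np.array([.544,.1112,0])
M=atz("scene",[357,190.5],.062); print("lift xy of M",(M-A)@Lx,(M-A)@Lyv)
RTC=np.array([[0,.9547,.2975],[1,0,0],[0,.2975,-.9547]]);PTC=np.array([.076,-.0012,.0297])
K=cams.calibration("wrist")["mtx"]
def pose(az,tau,px,D):
    a=np.radians(az);t=np.radians(tau)
    h=np.array([np.cos(a),np.sin(a),0])
    z=-np.array([0,0,1])*np.cos(t)-h*np.sin(t)
    x=h*np.cos(t)-np.array([0,0,1])*np.sin(t)
    x=h*np.cos(t)+np.array([0,0,-1])*np.sin(t)
    x=x-z*(x@z)
    x/=np.linalg.norm(x); y=np.cross(z,x); R=np.c_[x,y,z]
    d=np.array([(px[0]-K[0,2])/K[0,0],-(px[1]-K[1,2])/K[1,1],-1]);d/=np.linalg.norm(d)
    cam=M-R@RTC@d*D
    return R,cam-R@PTC,cam
for az in (14,40,60):
  for tau in (20,30):
    for v in (30,90):
      for D in (.2,.25):
        R,p,cam=pose(az,tau,(258,v),D)
        q=R@np.array([[0,.05,.173],[0,-.05,.173],[0,0,.173]]).T+p[:,None]
        d=(M-cam);el=np.degrees(np.arcsin(-d[2]/D))
        print(az,tau,v,D,"tcp",p,"el %.0f"%el,"tips lift",[(round(float((c-A)@Lx),3),round(float((c-A)@Lyv),3),round(float(c[2]),3)) for c in q.T])
E
```

```text
15.525 [0.5431 0.1116 0.41  ] F [-0.2243 -0.6503 -0.3463] T [ 0.0435 -0.0171  0.0026] q6 2.3944871208569225 gap 0.5546877702572232
orig [0.5457 0.1085 0.1553] yaw 137.0576064594076 axis [-0.004   0.0054  1.    ] down in tool [0.0032 0.0021 1.    ]
corr (array([ 0.0034, -0.0005, -0.    ]), array([0.0184, 0.0057, 2.776 ]))
[0.554 0.2   0.05 ] [0.551 0.172 0.05 ]
[0.561 0.197 0.06 ] [0.559 0.168 0.06 ]
[0.569 0.193 0.07 ] [0.567 0.165 0.07 ]
lift xy of M 0.038977564147362906 0.0776039783291271
14 20 30 0.2 tcp [0.546 0.19  0.311] el 77 tips lift [(-0.038, 0.026, 0.149), (-0.038, 0.126, 0.149), (-0.038, 0.076, 0.149)]
14 20 30 0.25 tcp [0.557 0.193 0.36 ] el 77 tips lift [(-0.027, 0.026, 0.197), (-0.027, 0.126, 0.197), (-0.027, 0.076, 0.197)]
14 20 90 0.2 tcp [0.575 0.197 0.302] el 69 tips lift [(-0.009, 0.026, 0.14), (-0.009, 0.126, 0.14), (-0.009, 0.076, 0.14)]
14 20 90 0.25 tcp [0.592 0.202 0.349] el 69 tips lift [(0.01, 0.026, 0.186), (0.01, 0.126, 0.186), (0.01, 0.076, 0.186)]
14 30 30 0.2 tcp [0.588 0.201 0.31 ] el 67 tips lift [(-0.022, 0.026, 0.161), (-0.022, 0.126, 0.161), (-0.0
[... 1679 characters left out ...]
tips lift [(0.043, 0.008, 0.14), (-0.029, 0.077, 0.14), (0.007, 0.042, 0.14)]
60 20 90 0.25 tcp [0.579 0.221 0.349] el 69 tips lift [(0.056, 0.021, 0.186), (-0.016, 0.09, 0.186), (0.02, 0.055, 0.186)]
60 30 30 0.2 tcp [0.577 0.218 0.31 ] el 67 tips lift [(0.034, -0.002, 0.161), (-0.038, 0.068, 0.161), (-0.002, 0.033, 0.161)]
60 30 30 0.25 tcp [0.587 0.234 0.357] el 67 tips lift [(0.047, 0.012, 0.207), (-0.025, 0.081, 0.207), (0.011, 0.047, 0.207)]
60 30 90 0.2 tcp [0.591 0.241 0.296] el 59 tips lift [(0.053, 0.018, 0.147), (-0.019, 0.087, 0.147), (0.017, 0.053, 0.147)]
60 30 90 0.25 tcp [0.604 0.264 0.339] el 59 tips lift [(0.071, 0.037, 0.189), (-0.001, 0.106, 0.189), (0.035, 0.071, 0.189)]
```

```bash
cat > vp.py <<'E'
from h import *
np.set_printoptions(precision=3,suppress=True)
Ly=np.radians(14); Lx=np.array([np.cos(Ly),np.sin(Ly),0]);Lyv=np.array([-np.sin(Ly),np.cos(Ly),0]);A=np.array([.544,.1112,0])
M=np.array([.562,.196,.062])
RTC=np.array([[0,.9547,.2975],[1,0,0],[0,.2975,-.9547]]);PTC=np.array([.076,-.0012,.0297])
K=cams.calibration("wrist")["mtx"]
def pose(az,tau,px,D,s):
    a=np.radians(az);t=np.radians(tau)
    h=np.array([np.cos(a),np.sin(a),0]);u=np.array([0,0,1.])
    z=-u*np.cos(t)-h*np.sin(t)
    x=s*(h*np.cos(t)-u*np.sin(t))
    y=np.cross(z,x); R=np.c_[x,y,z]
    d=np.array([(px[0]-K[0,2])/K[0,0],-(px[1]-K[1,2])/K[1,1],-1]);d/=np.linalg.norm(d)
    cam=M-R@RTC@d*D
    return R,cam-R@PTC,cam
if __name__=="__main__":
  for s,vs,taus in ((-1,(40,80),(35,45)),(1,(230,),(20,30))):
   for az in (14,45):
    for tau in taus:
     for v in vs:
      for D in (.2,.25):
        R,p,cam=pose(az,tau,(258,v),D,s)
        q=R@np.array([[0,.04,.173],[0,-.04,.173],[0,0,.173]]).T+p[:,None]
        d=(M-cam);el=np.degrees(np.arcsin(-d[2]/D))
        print(s,az,tau,v,D,"tcp",p,"cam",cam,"el %.0f"%el,"tips lift",[(round(float((c-A)@Lx),3),round(float((c-A)@Lyv),3),round(float(c[2]),3)) for c in q.T])
E
python3 vp.py
```

```text
-1 14 35 40 0.2 tcp [0.766 0.248 0.194] cam [0.689 0.228 0.213] el 49 tips lift [(0.149, 0.119, 0.052), (0.149, 0.039, 0.052), (0.149, 0.079, 0.052)]
-1 14 35 40 0.25 tcp [0.798 0.256 0.231] cam [0.721 0.236 0.251] el 49 tips lift [(0.182, 0.119, 0.09), (0.182, 0.039, 0.09), (0.182, 0.079, 0.09)]
-1 14 35 80 0.2 tcp [0.75  0.244 0.206] cam [0.674 0.224 0.225] el 55 tips lift [(0.133, 0.119, 0.065), (0.133, 0.039, 0.065), (0.133, 0.079, 0.065)]
-1 14 35 80 0.25 tcp [0.778 0.251 0.247] cam [0.702 0.231 0.266] el 55 tips lift [(0.162, 0.119, 0.105), (0.162, 0.039, 0.105), (0.162, 0.079, 0.105)]
-1 14 45 40 0.2 tcp [0.785 0.253 0.155] cam [0.713 0.234 0.188] el 39 tips lift [(0.146, 0.119, 0.033), (0.146, 0.039, 0.033), (0.146, 0.079, 0.033)]
-1 14 45 40 0.25 tcp [0.823 0.263 0.186] cam [0.751 0.243 0.219] el 39 tips lift [(0.185, 0.119, 0.064), (0.185, 0.039, 0.064), (0.185, 0.079, 0.064)]
-1 14 45 80 0.2 tcp [0.772 0.25  0.17 ] cam [0.7   0.231 0.203] el 45 tips lift [(0.132, 0.119, 0.048), (0.132, 0.039, 0.048), (0.132, 0.079, 0.048)]
-1 14 45 80 0.25 tcp [0.806 0.258 0.206] cam [0.73
[... 1794 characters left out ...]
759 0.245 0.208] el 36 tips lift [(0.104, 0.036, 0.122), (0.104, 0.116, 0.122), (0.104, 0.076, 0.122)]
1 45 20 230 0.2 tcp [0.619 0.251 0.259] cam [0.661 0.295 0.205] el 46 tips lift [(0.076, 0.052, 0.096), (0.035, 0.121, 0.096), (0.055, 0.087, 0.096)]
1 45 20 230 0.25 tcp [0.643 0.275 0.295] cam [0.686 0.319 0.241] el 46 tips lift [(0.106, 0.07, 0.132), (0.065, 0.139, 0.132), (0.085, 0.105, 0.132)]
1 45 30 230 0.2 tcp [0.642 0.274 0.242] cam [0.677 0.311 0.179] el 36 tips lift [(0.081, 0.055, 0.092), (0.04, 0.124, 0.092), (0.06, 0.09, 0.092)]
1 45 30 230 0.25 tcp [0.671 0.303 0.271] cam [0.706 0.339 0.208] el 36 tips lift [(0.116, 0.076, 0.122), (0.074, 0.145, 0.122), (0.095, 0.111, 0.122)]
```

Emit:
{"name": "play_rows", "arguments": {
  "rows": [0,0,-0.02,0,0,0,0,0,-0.06,0,0,0,0,0,-0.1,0,0,0,0,0,-0.1,0,0,0]
}}

```text
clock: 16.02
eef_pos: [0.5439, 0.1113, 0.5169]
eef_rot: [[0.732, -0.681, 0.011], [-0.681, -0.732, 0.004], [0.005, -0.011, -1.0]]
wrist_force: [-0.6, -0.4, -0.4]
finger_gap: 0.551
```

```bash
cat > tov.py <<'E'
from vp import *
import sys
az,tau,v,D=[float(x) for x in sys.argv[1:5]]
np.set_printoptions(precision=4,suppress=True)
R,p,cam=pose(az,tau,(258,v),D,1); o=manip.observe(); print(o["clock"],o["eef_pos"],p); print(delta(R,p,o)); print(R)
E
python3 tov.py 40 30 230 .25
```

```text
16.025 [0.5439 0.1113 0.5169] [0.6796 0.2927 0.2714]
(array([-0.0254, -0.2226,  0.2478]), array([-0.3835, -0.4395, -1.4111]))
[[ 0.6634  0.6428 -0.383 ]
 [ 0.5567 -0.766  -0.3214]
 [-0.5    -0.     -0.866 ]]
```

Emit:
{"name": "play_rows", "arguments": {
  "rows": [-0.005,-0.04,0,-0.042,-0.049,-0.157,-0.01,-0.09,0,-0.085,-0.098,-0.314,-0.015,-0.14,0.01,-0.128,-0.147,-0.47,-0.02,-0.18,0.03,-0.17,-0.195,-0.627,-0.025,-0.21,0.06,-0.213,-0.244,-0.784,-0.025,-0.2226,0.1,-0.256,-0.293,-0.941,-0.025,-0.2226,0.14,-0.298,-0.342,-1.1,-0.025,-0.2226,0.18,-0.341,-0.39,-1.254,-0.025,-0.2226,0.22,-0.3835,-0.4395,-1.411,-0.025,-0.2226,0.2478,-0.3835,-0.4395,-1.411],
  "hand": 1.0
}}

```text
clock: 17.27
eef_pos: [0.6791, 0.2925, 0.2677]
eef_rot: [[0.66, 0.644, -0.386], [0.557, -0.765, -0.323], [-0.504, -0.002, -0.864]]
wrist_force: [-0.1, 0.1, -0.2]
finger_gap: 1.004
```

```bash
python3 - <<'E'
from h import *
import pickle
np.set_printoptions(precision=4,suppress=True)
o=manip.observe();print(o["clock"],o["eef_pos"],o["eef_rot"],o["joint_positions"],o["joint_velocities"],o["wrist_force"]);cal=cams.calibration("wrist")
im=cams.capture("wrist");cv2.imwrite("pics/w7raw.png",im);pickle.dump(cal,open("cal7.pkl","wb"))
c=np.clip(255*(im/255.)**0.5,0,255).astype(np.uint8);cv2.imwrite("pics/w7.png",c)
for l in ["pointer","marker_mid"]:
    for r in tip_of("wrist",l)[:2]: print(l,r)
E
```

```text
17.275 [0.6791 0.2925 0.2677] [[ 0.6604  0.6439 -0.3863]
 [ 0.557  -0.7651 -0.3231]
 [-0.5036 -0.0018 -0.8639]] [ 0.3429  0.7208  1.2119 -0.1769  1.7071  1.2342] [-0.0054  0.2065  0.0728  0.0188 -0.3071  0.0853] [-0.1394  0.0928 -0.1616]
pointer {'position': [273.0, 234.5], 'score': 0.9}
marker_mid {'position': [271.7, 239.7], 'score': 0.65}
```

View pics/w7.png

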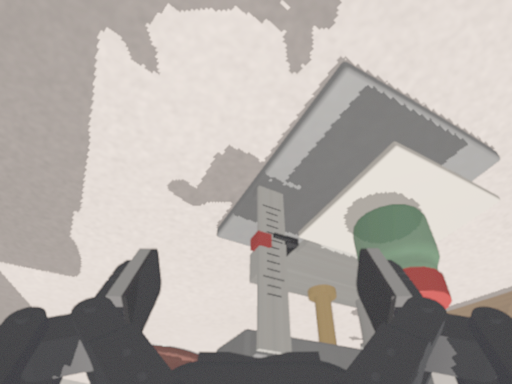

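Excellent view: the scale bar runs from (268,190) to (275,345), with the red clip at (261,241) and the black pointer at (285,242). The image is upside down.

```bash
python3 - <<'E'
from h import *
im=cv2.imread("pics/w7.png")
c=cv2.flip(im[195:295,235:315],-1)
cv2.imwrite("pics/cw7.png",cv2.resize(im[205:280,235:325],None,fx=8,fy=8,interpolation=cv2.INTER_CUBIC))
E
```

```text
(no output)
```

View pics/cw7.png

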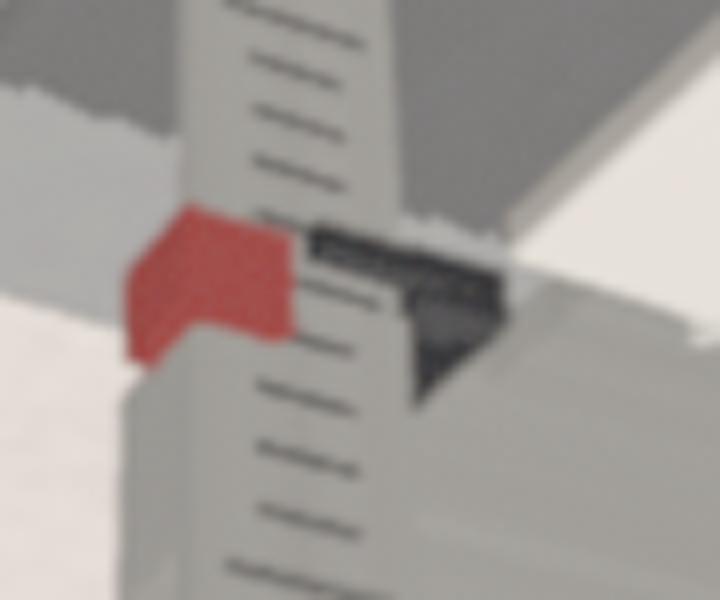

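```bash
python3 - <<'E'
from vp import *
M[:]=[.562,.196,.062]
import pickle
cal=pickle.load(open("cal7.pkl","rb"))
# refine M: clip right-edge mid px
px=np.array([235+292/8,205+287/8])
for z in (.055,.06,.065,.07): print(z,atz("wrist",px,z,cal), atz("scene",[356,190.5],z))
for az,tau in ((40,45),(55,45),(40,50),(25,45)):
    R,p,cam=pose(az,tau,(258,230),.24,1)
    q=R@np.array([[0,.057,.160],[0,-.057,.160],[.038,.04,.1],[.09,0,.03]]).T+p[:,None]
    print(az,tau,p,cam,[(round(float((c-A)@Lx),3),round(float((c-A)@Lyv),3),round(float(c[2]),3)) for c in q.T]); print(delta(R,p))
E
```

```text
0.055 [0.551 0.173 0.055] [0.557 0.196 0.055]
0.06 [0.557 0.178 0.06 ] [0.561 0.194 0.06 ]
0.065 [0.562 0.183 0.065] [0.565 0.192 0.065]
0.07 [0.568 0.188 0.07 ] [0.569 0.19  0.07 ]
40 45 [0.71  0.318 0.221] [0.734 0.34  0.147] [(0.134, 0.06, 0.108), (0.084, 0.162, 0.108), (0.189, 0.106, 0.124), (0.249, 0.179, 0.136)]
(array([0.059, 0.   , 0.02 ]), array([-0.002, -0.256,  0.001]))
55 45 [0.673 0.352 0.221] [0.691 0.38  0.147] [(0.136, 0.085, 0.108), (0.061, 0.171, 0.108), (0.177, 0.144, 0.124), (0.216, 0.231, 0.136)]
(array([ 0.053, -0.05 ,  0.023]), array([-0.162, -0.255, -0.207]))
40 50 [0.72  0.327 0.204] [0.739 0.344 0.127] [(0.138, 0.062, 0.101), (0.088, 0.164, 0.101), (0.194, 0.108, 0.111), (0.254, 0.182, 0.116)]
(array([0.079, 0.   , 0.028]), array([-0.002, -0.344,  0.001]))
25 45 [0.737 0.276 0.221] [0.766 0.291 0.147] [(0.126, 0.036, 0.108), (0.105, 0.147, 0.108), (0.191, 0.065, 0.124), (0.268, 0.121, 0.136)]
(array([0.053, 0.05 , 0.024]), array([ 0.159, -0.255,  0.209]))
```

Emit:
{"name": "play_rows", "arguments": {
  "rows": [0.02,0,0.007,0,-0.1,0,0.04,0,0.014,0,-0.2,0,0.06,0,0.021,0,-0.3,0,0.079,0,0.028,0,-0.344,0,0.079,0,0.028,0,-0.344,0,0.079,0,0.028,0,-0.344,0]
}}

```text
clock: 18.18
eef_pos: [0.7207, 0.3269, 0.2066]
eef_rot: [[0.493, 0.643, -0.586], [0.415, -0.766, -0.491], [-0.764, -0.001, -0.645]]
wrist_force: [0.1, -0.8, 0.4]
finger_gap: 1.003
```

```bash
python3 - <<'E'
from h import *
import pickle
np.set_printoptions(precision=4,suppress=True)
o=manip.observe();print(o["clock"],o["eef_pos"],o["joint_positions"],o["joint_velocities"],o["wrist_force"]);cal=cams.calibration("wrist")
im=cams.capture("wrist");cv2.imwrite("pics/w8raw.png",im);pickle.dump(cal,open("cal8.pkl","wb"))
c=np.clip(255*(im/255.)**0.5,0,255).astype(np.uint8)
p=proj("wrist",[.57,.19,.072],cal);print(p);x0=int(p[0])-45;y0=int(p[1])-37
print(x0,y0,cal["position"])
cv2.imwrite("pics/cw8.png",cv2.resize(c[y0:y0+75,x0:x0+90],None,fx=8,fy=8,interpolation=cv2.INTER_CUBIC))
E
```

```text
18.175 [0.7207 0.3269 0.2066] [ 0.3772  1.0007  0.9194 -0.2742  2.0502  1.2301] [-0.0024 -0.0165  0.0058  0.0001 -0.0004 -0.0026] [ 0.0812 -0.7584  0.3704]
[271.4171 239.4058]
226 202 [0.739  0.3433 0.1296]
```

View pics/cw8.png

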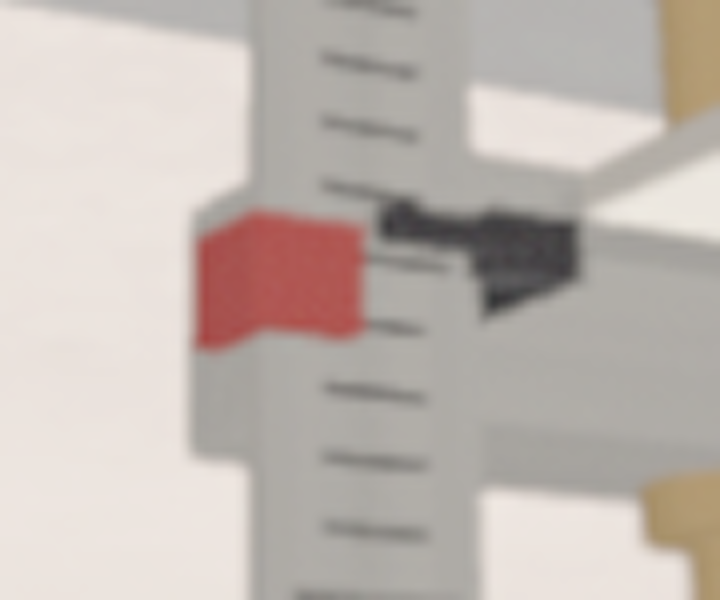

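View from about 13° elevation: clip front edge at zoom (361, 228–337), pointer tip at (382, 203–240). Triangulating both points from the two views.

```bash
cat > g.py <<'E'
from h import *
import pickle
np.set_printoptions(precision=4,suppress=True)
ca=pickle.load(open("cal7.pkl","rb"));cb=pickle.load(open("cal8.pkl","rb"))
A=lambda x,y:ray("wrist",[235-.44+x/8,205-.44+y/8],ca)
B=lambda x,y:ray("wrist",[226-.44+x/8,202-.44+y/8],cb)
def T(n,a,b): x,e=tri([A(*a),B(*b)]); print(n,x,np.round(e,4)); return x
lo=T("clip low",(292,236),(361,229)); hi=T("clip high",(293,339),(361,337))
pl=T("ptr low",(312,228),(382,204)); ph=T("ptr high",(312,262),(382,240))
T("clip L low",(190,206),(255,213));T("clip L high",(195,322),(262,331))
m=(lo+hi)/2;p=(pl+ph)/2;print("clip h",hi-lo,"mid",m,"ptr",p,"gap",m[2]-p[2])
E
python3 g.py
```

```text
clip low [0.5683 0.189  0.065 ] [0. 0.]
clip high [0.5661 0.1871 0.0738] [0. 0.]
ptr low [0.5669 0.1853 0.0617] [0. 0.]
ptr high [0.5662 0.1846 0.0647] [0. 0.]
clip L low [0.5657 0.1987 0.0647] [0.0001 0.0001]
clip L high [0.5628 0.1956 0.074 ] [0. 0.]
clip h [-0.0022 -0.0019  0.0089] mid [0.5672 0.188  0.0694] ptr [0.5666 0.1849 0.0632] gap 0.0061702770326782785
```

```bash
cat > go.py <<'E'
from h import *
import sys
np.set_printoptions(precision=4,suppress=True)
x,y,z,yaw=[float(v) for v in sys.argv[1:5]]
def Rv(yaw):
    a=np.radians(yaw);xx=np.array([np.cos(a),np.sin(a),0]);zz=np.array([0,0,-1.]);return np.c_[xx,np.cross(zz,xx),zz]
o=manip.observe();d,w=delta(Rv(yaw),np.array([x,y,z]),o);print(o["clock"],o["eef_pos"],"F",o["wrist_force"],"q6",o["joint_positions"][5],"down",o["eef_rot"].T@[0,0,-1]);print("d",d,"w",w,np.degrees(np.linalg.norm(w)))
E
python3 go.py .60 .2 .53 125
```

```text
18.225 [0.7207 0.3268 0.207 ] F [0.4905 0.032  0.6062] q6 1.2300794114461302 down [0.7642 0.0009 0.645 ]
d [-0.3591  0.0193 -0.0753] w [-0.6427  0.6997 -1.3817] 96.07363556416827
```

Emit:
{"name": "play_rows", "arguments": {
  "rows": [-0.045,0,-0.038,0,0,0,-0.092,0,-0.077,-0.07,0.08,-0.155,-0.135,0.003,-0.077,-0.15,0.16,-0.32,-0.18,0.006,-0.077,-0.23,0.25,-0.49,-0.22,0.009,-0.077,-0.31,0.34,-0.67,-0.26,0.012,-0.076,-0.39,0.43,-0.84,-0.3,0.015,-0.076,-0.47,0.52,-1.01,-0.34,0.018,-0.075,-0.55,0.6,-1.19,-0.359,0.019,-0.075,-0.643,0.7,-1.38,-0.359,0.019,-0.075,-0.643,0.7,-1.38],
  "hand": 0.6
}}

```text
clock: 19.48
eef_pos: [0.5979, 0.1991, 0.5353]
eef_rot: [[-0.576, 0.818, 0.01], [0.818, 0.576, 0.004], [-0.002, 0.01, -1.0]]
wrist_force: [0.2, 0.3, -0.8]
finger_gap: 0.602
```

```bash
python3 go.py .5443 .1106 .51 227.1
```

```text
19.475 [0.5979 0.1991 0.5353] F [ 0.2311  0.3429 -0.778 ] q6 -0.4038472278921917 down [ 0.002  -0.0104  0.9999]
d [-0.0414 -0.095   0.0244] w [ 0.0057  0.0107 -1.7794] 101.95727062370527
```

Emit:
{"name": "play_rows", "arguments": {
  "rows": [-0.005,-0.012,0,0.001,0.001,-0.178,-0.01,-0.024,0.003,0.001,0.002,-0.356,-0.015,-0.036,0.006,0.002,0.003,-0.534,-0.02,-0.048,0.009,0.002,0.004,-0.712,-0.025,-0.06,0.012,0.003,0.005,-0.89,-0.03,-0.072,0.015,0.003,0.006,-1.068,-0.036,-0.084,0.018,0.004,0.007,-1.246,-0.0414,-0.095,0.021,0.005,0.008,-1.424,-0.0414,-0.095,0.0244,0.006,0.01,-1.602,-0.0414,-0.095,0.0244,0.006,0.011,-1.78]
}}

```text
clock: 20.72
eef_pos: [0.543, 0.1101, 0.5115]
eef_rot: [[-0.677, -0.736, 0.002], [-0.736, 0.677, -0.0], [-0.001, -0.002, -1.0]]
wrist_force: [0.3, -0.1, 0.8]
finger_gap: 0.593
```

```bash
python3 go.py .5443 .1106 .41 227.1; python3 - <<'E'
from h import *
im=cams.capture("wrist");c=np.clip(255*(im/255.)**0.5,0,255).astype(np.uint8);cv2.imwrite("pics/w9.png",c)
print(proj("wrist",[.5443,.1106,.265]))
E
```

```text
20.725 [0.543  0.1101 0.5115] F [ 0.2722 -0.1005  0.8181] q6 -2.325017866252356 down [0.0012 0.0017 1.    ]
d [-0.0012 -0.0004  0.1015] w [-0.0017  0.0012  0.0056] 0.34286761205865157
[256.80192323 202.03292829]
```

View pics/w9.png

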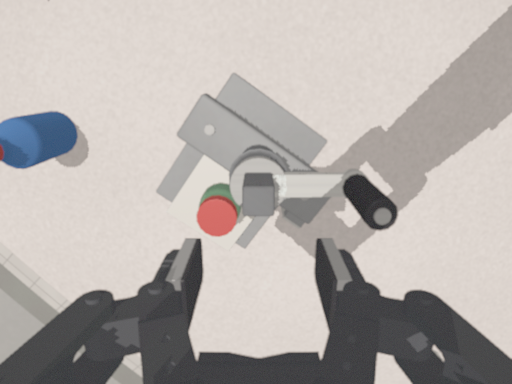

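The boss top is centred at about (259,202), as predicted (257,202), and square to the jaws. Going down to regrip.

Emit:
{"name": "play_rows", "arguments": {
  "rows": [-0.001,0.001,0.03,-0.002,0.001,0.006,-0.001,0.001,0.06,-0.002,0.001,0.006,-0.001,0.001,0.085,-0.002,0.001,0.006,-0.001,0.001,0.1,-0.002,0.001,0.006,-0.001,0.001,0.1015,-0.002,0.001,0.006]
}}

```text
clock: 21.4
eef_pos: [0.5427, 0.1114, 0.4099]
eef_rot: [[-0.679, -0.734, -0.001], [-0.734, 0.679, 0.0], [0.0, 0.001, -1.0]]
wrist_force: [0.5, -0.3, -0.4]
finger_gap: 0.602
```

Emit:
{"name": "play_rows", "arguments": {
  "rows": [0,0,0,0,0,0,0,0,0,0,0,0,0,0,0,0,0,0,0,0,0,0,0,0],
  "hand": 0.0,
  "grip_force": 50
}}

```text
clock: 21.9
eef_pos: [0.5433, 0.1112, 0.4116]
eef_rot: [[-0.679, -0.734, 0.003], [-0.734, 0.679, -0.0], [-0.002, -0.002, -1.0]]
wrist_force: [0.4, -1.7, 6.2]
finger_gap: 0.245
```

```bash
python3 st.py; python3 rows.py .5443 .1108 .17 10 0
```

```text
21.9 [0.5433 0.1112 0.4116] F [ 0.4164 -1.6594  6.1832] T [-0.338  -0.203  -0.0127] q6 -2.3194117508473195 gap 0.24521567013944684
orig [0.54   0.1083 0.1569] yaw 47.22907028725349 axis [0.0063 0.0053 1.    ] down in tool [0.0017 0.0022 1.    ]
corr (array([-0.0006, -0.0029, -0.    ]), array([ 0.0079, -0.0038,  1.2083]))
21.9 -2.3194117508473195
[-0.0002, 0.0, 0.0, 0.0, 0.0, 0.17, -0.0003, 0.0001, 0.0, 0.001, 0.001, 0.34, -0.0005, 0.0, 0.0, 0.001, 0.001, 0.51, -0.0007, -0.0, 0.0, 0.001, 0.002, 0.68, -0.0009, -0.0001, 0.0, 0.001, 0.002, 0.85, -0.001, -0.0002, 0.0, 0.002, 0.002, 1.02, -0.0011, -0.0003, 0.0, 0.002, 0.003, 1.19, -0.0012, -0.0005, 0.0, 0.002, 0.003, 1.36, -0.0013, -0.0006, 0.0, 0.003, 0.003, 1.53, -0.0014, -0.0008, 0.0, 0.003, 0.004, 1.7]
```

Emit:
{"name": "play_rows", "arguments": {
  "rows": [-0.0002,0,0,0,0,0.17,-0.0003,0.0001,0,0.001,0.001,0.34,-0.0005,0,0,0.001,0.001,0.51,-0.0007,0,0,0.001,0.002,0.68,-0.0009,-0.0001,0,0.001,0.002,0.85,-0.001,-0.0002,0,0.002,0.002,1.02,-0.0011,-0.0003,0,0.002,0.003,1.19,-0.0012,-0.0005,0,0.002,0.003,1.36,-0.0013,-0.0006,0,0.003,0.003,1.53,-0.0014,-0.0008,0,0.003,0.004,1.7]
}}

```text
clock: 23.15
eef_pos: [0.5451, 0.1118, 0.4116]
eef_rot: [[-0.636, 0.771, 0.0], [0.771, 0.636, -0.003], [-0.002, -0.001, -1.0]]
wrist_force: [0.5, -0.4, 1.5]
finger_gap: 0.249
```

```bash
python3 st.py; python3 rows.py .5443 .1108 .17 7 0
```

```text
23.15 [0.5451 0.1118 0.4116] F [ 0.4669 -0.3929  1.481 ] T [-0.1433 -0.3735  0.1345] q6 -0.6123650633485063 gap 0.24850647323188108
orig [0.5428 0.1156 0.1569] yaw -50.47078934898016 axis [ 0.0035 -0.0072  1.    ] down in tool [0.0021 0.0015 1.    ]
corr (array([-0.0022, -0.0007, -0.    ]), array([-0.0012, -0.0088, -0.4969]))
23.15 -0.6123650633485063
[-0.0002, 0.0, 0.0, 0.0, 0.0, 0.17, -0.0004, 0.0, 0.0, 0.001, 0.0, 0.34, -0.0007, -0.0, 0.0, 0.001, 0.001, 0.51, -0.0009, -0.0001, 0.0, 0.001, 0.001, 0.68, -0.0011, -0.0002, 0.0, 0.002, 0.001, 0.85, -0.0012, -0.0004, 0.0, 0.002, 0.001, 1.02, -0.0014, -0.0005, 0.0, 0.002, 0.002, 1.19]
```

Emit:
{"name": "play_rows", "arguments": {
  "rows": [-0.0002,0,0,0,0,0.17,-0.0004,0,0,0.001,0,0.34,-0.0007,0,0,0.001,0.001,0.51,-0.0009,-0.0001,0,0.001,0.001,0.68,-0.0011,-0.0002,0,0.002,0.001,0.85,-0.0012,-0.0004,0,0.002,0.001,1.02,-0.0014,-0.0005,0,0.002,0.002,1.19,-0.0014,-0.0005,0,0.002,0.002,1.19]
}}

```text
clock: 24.15
eef_pos: [0.5457, 0.1104, 0.4116]
eef_rot: [[0.478, 0.878, -0.001], [0.878, -0.478, -0.001], [-0.001, -0.001, -1.0]]
wrist_force: [1.0, -0.6, 1.0]
finger_gap: 0.244
```

Emit:
{"name": "play_rows", "arguments": {
  "rows": [0,0,0,0,0,0,0,0,0,0,0,0],
  "hand": 0.6
}}

```text
clock: 24.4
eef_pos: [0.5454, 0.1106, 0.4111]
eef_rot: [[0.477, 0.879, -0.003], [0.879, -0.477, -0.0], [-0.002, -0.002, -1.0]]
wrist_force: [-0.3, 0.2, -0.2]
finger_gap: 0.597
```

Emit:
{"name": "play_rows", "arguments": {
  "rows": [0,0,-0.02,0,0,0,0,0,-0.06,0,0,0,0,0,-0.1,0,0,0,0,0,-0.11,0,0,0]
}}

```text
clock: 24.9
eef_pos: [0.5461, 0.1108, 0.5246]
eef_rot: [[0.476, 0.879, 0.003], [0.879, -0.476, 0.0], [0.002, 0.002, -1.0]]
wrist_force: [1.2, 0.2, -0.4]
finger_gap: 0.596
```

```bash
sed -i 's/^M=.*/M=np.array([.567,.188,.069])/' vp.py; python3 st.py; python3 tov.py 40 52 225 .2; python3 - <<'E'
from vp import *
for az,tau,v,D in ((40,52,225,.2),(30,55,225,.2),(40,58,225,.2)):
    R,p,cam=pose(az,tau,(258,v),D,1)
    q=R@np.array([[0,.057,.160],[0,-.057,.160],[.038,.04,.1],[.09,0,.03],[0.04,0,0]]).T+p[:,None]
    print(az,tau,p,cam,[(round(float((c-A)@Lx),3),round(float((c-A)@Lyv),3),round(float(c[2]),3)) for c in q.T]); print(delta(R,p))
E
```

```text
24.9 [0.5461 0.1108 0.5246] F [ 1.1568  0.1609 -0.3981] T [ 0.0237 -0.0107  0.0374] q6 0.5703135357073587 gap 0.5958751364802463
orig [0.55   0.1147 0.27  ] yaw -118.42402286093831 axis [-0.0104 -0.0076  0.9999] down in tool [-0.0018 -0.0023  1.    ]
corr (array([-0.001 ,  0.0004, -0.0001]), array([-0.0026, -0.0096, -1.683 ]))
24.9 [0.5461 0.1108 0.5246] [0.6984 0.2964 0.1971]
(array([0.2351, 0.0448, 0.3281]), array([ 0.1726, -0.8987,  0.3493]))
[[ 0.4716  0.6428 -0.6037]
 [ 0.3957 -0.766  -0.5065]
 [-0.788   0.     -0.6157]]
40 52 [0.698 0.296 0.197] [0.716 0.312 0.119] [(0.106, 0.036, 0.099), (0.056, 0.138, 0.099), (0.162, 0.082, 0.106), (0.223, 0.156, 0.108), (0.217, 0.153, 0.166)]
(array([0.235, 0.045, 0.328]), array([ 0.173, -0.899,  0.349]))
30 55 [0.721 0.275 0.188] [0.737 0.286 0.109] [(0.101, 0.025, 0.096), (0.069, 0.135, 0.096), (0.164, 0.061, 0.1), (0.237, 0.124, 0.097), (0.233, 0.123, 0.155)]
(array([0.227, 0.075, 0.337]), array([ 0.266, -0.937,  0.507]))
40 58 [0.708 0.304 0.179] [0.719 0.315 0.098] [(0.109, 0.037, 0.094), (0.059, 0.14, 0.094), (0.165, 0.083, 0.093), (0.226, 0.158, 0.086), (0.225, 0.157, 0.145)]
(array([0.247, 0.049, 0.347]), array([ 0.192, -1.002,  0.343]))
```

```bash
python3 - <<'E'
from vp import *
for az,tau,v,D in ((45,55,225,.235),(50,55,225,.235)):
    R,p,cam=pose(az,tau,(258,v),D,1)
    q=R@np.array([[0,.042,.165],[0,-.042,.165],[.038,.04,.1],[.09,0,.03],[0.04,0,0]]).T+p[:,None]
    print(az,tau,p,cam,[(round(float((c-A)@Lx),3),round(float((c-A)@Lyv),3),round(float(c[2]),3)) for c in q.T]); print(delta(R,p)); print(manip.observe()["eef_rot"].T@np.array([p[0],p[1],p[2]+.12])-manip.observe()["eef_rot"].T@manip.observe()["eef_pos"])
E
```

```text
45 55 [0.717 0.336 0.195] [0.73  0.351 0.116] [(0.128, 0.071, 0.1), (0.085, 0.143, 0.1), (0.192, 0.111, 0.106), (0.246, 0.19, 0.104), (0.242, 0.188, 0.162)]
(array([0.279, 0.042, 0.33 ]), array([ 0.141, -0.955,  0.266]))
[0.279 0.043 0.21 ]
50 55 [0.704 0.349 0.195] [0.715 0.364 0.116] [(0.128, 0.078, 0.1), (0.078, 0.146, 0.1), (0.187, 0.124, 0.106), (0.234, 0.208, 0.104), (0.231, 0.205, 0.162)]
(array([0.284, 0.025, 0.33 ]), array([ 0.099, -0.959,  0.185]))
[0.284 0.025 0.21 ]
```

Emit:
{"name": "play_rows", "arguments": {
  "rows": [0.05,0.008,0,0.015,-0.1,0.03,0.105,0.016,0,0.03,-0.2,0.06,0.16,0.024,0.01,0.045,-0.3,0.09,0.21,0.032,0.04,0.06,-0.42,0.12,0.25,0.04,0.09,0.08,-0.55,0.15,0.279,0.042,0.145,0.1,-0.68,0.19,0.279,0.042,0.2,0.12,-0.82,0.23,0.279,0.042,0.255,0.141,-0.955,0.266,0.279,0.042,0.31,0.141,-0.955,0.266,0.279,0.042,0.33,0.141,-0.955,0.266]
}}

```text
clock: 26.15
eef_pos: [0.7144, 0.3354, 0.1869]
eef_rot: [[0.396, 0.707, -0.586], [0.403, -0.707, -0.581], [-0.825, -0.006, -0.565]]
wrist_force: [-0.4, 0.0, -0.1]
finger_gap: 0.602
```

Emit:
{"name": "play_rows", "arguments": {
  "rows": [0,0,0,0,0,0,0,0,0,0,0,0]
}}

```text
clock: 26.4
eef_pos: [0.7149, 0.3356, 0.1889]
eef_rot: [[0.398, 0.707, -0.585], [0.403, -0.707, -0.581], [-0.824, -0.005, -0.567]]
wrist_force: [0.5, -0.0, -0.2]
finger_gap: 0.602
```

```bash
cat > look.py <<'E'
from h import *
import pickle,sys
n=sys.argv[1]
np.set_printoptions(precision=4,suppress=True)
o=manip.observe();print(o["clock"],o["eef_pos"],o["joint_velocities"],o["wrist_force"]);cal=cams.calibration("wrist")
im=cams.capture("wrist");cv2.imwrite(f"pics/w{n}raw.png",im);pickle.dump(cal,open(f"cal{n}.pkl","wb"))
c=np.clip(255*(im/255.)**0.5,0,255).astype(np.uint8)
cv2.imwrite(f"pics/w{n}.png",c)
p=proj("wrist",[.567,.187,.07],cal);x0=int(p[0])-45;y0=int(p[1])-37
print("off",x0,y0,"cam",cal["position"])
cv2.imwrite(f"pics/cw{n}.png",cv2.resize(c[y0:y0+75,x0:x0+90],None,fx=8,fy=8,interpolation=cv2.INTER_CUBIC))
E
python3 look.py 10
```

```text
26.4 [0.7149 0.3356 0.1889] [ 0.0017 -0.029  -0.0239 -0.0035  0.0024  0.0005] [ 0.5401 -0.0414 -0.2163]
off 216 193 cam [0.7259 0.3483 0.1098]
```

View pics/cw10.png

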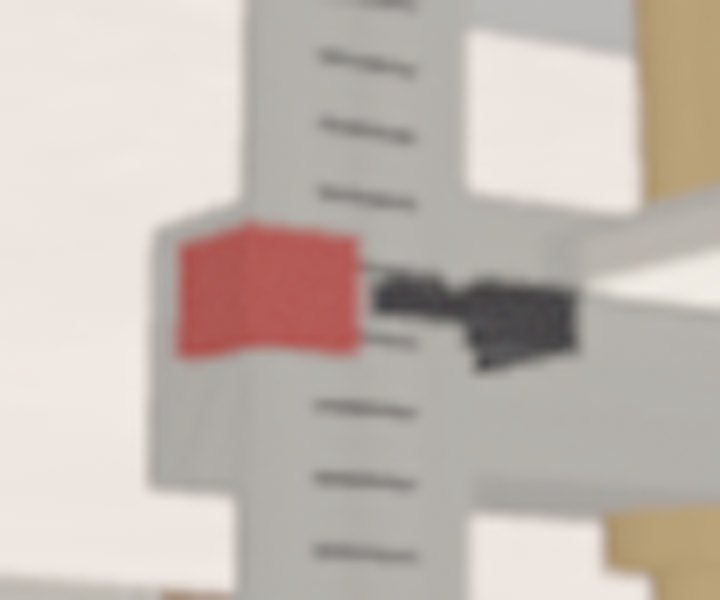

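The clip's right edge spans zoom y 237–354 (mid 295.5) and the pointer tip spans y 278–313 (mid 295.5), so they are almost level. One lower view will remove the parallax.

```bash
python3 tov.py 45 64 225 .235
```

```text
26.45 [0.7152 0.3358 0.1902] [0.7294 0.3483 0.1604]
(array([0.0352, 0.0013, 0.0014]), array([-0.002 , -0.1504,  0.0034]))
[[ 0.31    0.7071 -0.6355]
 [ 0.31   -0.7071 -0.6355]
 [-0.8988  0.     -0.4384]]
```

Emit:
{"name": "play_rows", "arguments": {
  "rows": [0.018,0.001,0.001,0,-0.08,0,0.035,0.001,0.001,-0.002,-0.15,0.003,0.035,0.001,0.001,-0.002,-0.15,0.003,0.035,0.001,0.001,-0.002,-0.15,0.003]
}}

```text
clock: 26.95
eef_pos: [0.7299, 0.3488, 0.1633]
eef_rot: [[0.313, 0.707, -0.634], [0.312, -0.707, -0.635], [-0.897, 0.001, -0.442]]
wrist_force: [0.1, -0.0, -0.0]
finger_gap: 0.603
```

```bash
python3 look.py 11
```

```text
26.95 [0.7299 0.3488 0.1633] [-0.0013 -0.0118  0.0046 -0.0007  0.0027  0.0005] [ 0.1445 -0.0152 -0.0485]
off 213 185 cam [0.733  0.3528 0.0825]
```

View pics/cw11.png

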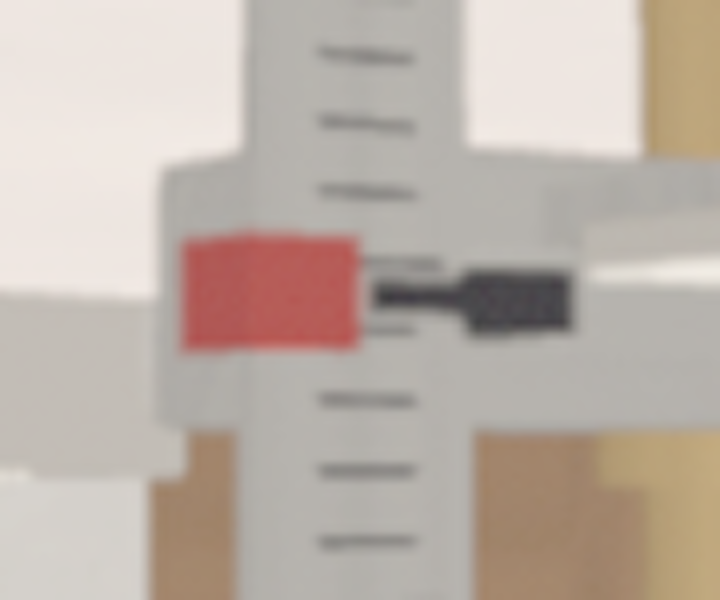

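```bash
python3 - <<'E'
from h import *
for n,x0,y0 in (("10",216,193),("11",213,185)):
    im=cv2.imread(f"pics/w{n}raw.png").astype(float)
    b,g,r=im[...,0],im[...,1],im[...,2]
    red=(r-(b+g)/2); print("red cols", [])
    for x in range(x0+40,x0+45):
        col=red[y0+15:y0+60,x]; m=np.clip(col/col.max(),0,1); print(n,"x",x,"redmid %.2f h %.2f"%((m*np.arange(len(m))).sum()/m.sum()+y0+15,m.sum()),round(col.max()))
    gr=im.mean(2)
    for x in range(x0+47,x0+56):
        col=gr[y0+32:y0+42,x]; bg=np.median(gr[y0+15:y0+60,x]); m=np.clip((bg-col)/bg-.25,0,1); print(n,"x",x,"dark mid %.2f h %.2f"%((m*np.arange(len(m))).sum()/m.sum()+y0+32,m.sum()))
E
```

```text
red cols []
10 x 256 redmid 229.19 h 17.28 98
10 x 257 redmid 229.35 h 17.31 98
10 x 258 redmid 229.47 h 16.95 100
10 x 259 redmid 229.50 h 16.89 98
10 x 260 redmid 229.62 h 16.52 79
10 x 263 dark mid 229.58 h 2.13
10 x 264 dark mid 229.38 h 2.77
10 x 265 dark mid 229.30 h 2.91
10 x 266 dark mid 229.36 h 2.98
10 x 267 dark mid 229.54 h 2.83
10 x 268 dark mid 229.62 h 2.83
10 x 269 dark mid 229.78 h 2.92
10 x 270 dark mid 229.93 h 2.98
10 x 271 dark mid 230.31 h 2.66
red cols []
11 x 253 redmid 221.36 h 16.39 100
11 x 254 redmid 221.37 h 16.41 100
11 x 255 redmid 221.43 h 16.34 100
11 x 256 redmid 221.39 h 16.15 99
11 x 257 redmid 221.32 h 15.82 80
11 x 260 dark mid 221.49 h 1.82
11 x 261 dark mid 221.49 h 2.02
11 x 262 dark mid 221.57 h 1.96
11 x 263 dark mid 221.59 h 1.91
11 x 264 dark mid 221.34 h 1.84
11 x 265 dark mid 221.18 h 1.89
11 x 266 dark mid 221.14 h 1.96
11 x 267 dark mid 221.34 h 1.92
11 x 268 dark mid 221.73 h 1.89
```

The sub-pixel comparison at about 3° elevation gives clip mid 221.4 and pointer mid 221.5 px. That is about 0.1 mm, so they are level. Final check of the crank, jar and bottles.

```bash
python3 - <<'E'
from h import *
np.set_printoptions(precision=4,suppress=True)
for n in ("scene","side"):
    im=cams.capture(n); c=np.clip(255*(im/255.)**0.6,0,255).astype(np.uint8); cv2.imwrite(f"pics/{n}12.png",c)
    x,y=proj(n,[.57,.11,.17]).astype(int);x0=max(0,x-65);y0=max(0,y-50)
    cv2.imwrite(f"pics/c{n}12.png",cv2.resize(c[y0:y0+100,x0:x0+130],None,fx=6,fy=6,interpolation=cv2.INTER_CUBIC))
    print(n,x0,y0)
    yaw=np.radians(-29)
    for dz in (0,.017):
        a=np.array([.544,.111,.155+dz]);h=a+[.075*np.cos(yaw),.075*np.sin(yaw),0]
        print(dz,"bosstop",proj(n,a+[0,0,.110]),"handletop",proj(n,h+[0,0,.135]),"handlebot",proj(n,h+[0,0,.075]))
    print([ (l,np.round(r["position"],1)) for l in ("crank_boss","crank_handle","jar") for r in tip_of(n,l)[:1]])
E
```

```text
scene 264 117
0 bosstop [331.7366 131.2798] handletop [323.6529 145.3499] handlebot [321.0606 164.3658]
0.017 bosstop [332.5647 125.7441] handletop [324.4294 139.6558] handlebot [321.7726 159.1417]
[('crank_boss', array([180.3, 161. ])), ('crank_handle', array([191.8, 147.7])), ('jar', array([338.5, 213.6]))]
side 171 85
0 bosstop [227.3288 112.0939] handletop [252.5435 106.5973] handlebot [252.7581 123.5409]
0.017 bosstop [227.0046 107.2195] handletop [252.4797 101.5647] handlebot [252.6989 118.8648]
[('crank_boss', array([222.6, 224.6])), ('crank_handle', array([205.8, 260. ])), ('jar', array([251.4, 152.2]))]
```

View pics/cside12.png

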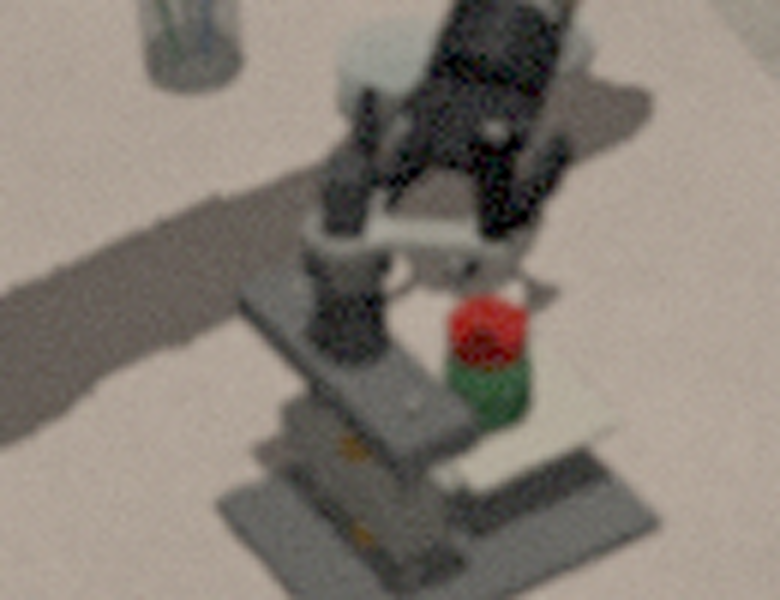

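View pics/scene12.png

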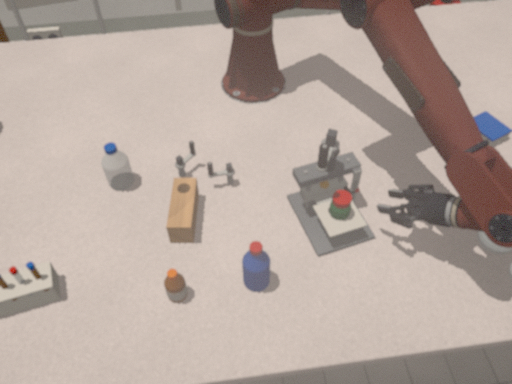

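The side picture shows the crank arm at row ~123.5. That matches the fully home prediction of 123.5, against 118.9 if it were unseated. The jar is standing on its platform, the bottles are unmoved and the gripper is clear of everything. Handing in.

```bash
python3 -c "
from h import *
o=manip.observe();print(o['clock'],o['wrist_force'],o['joint_velocities']);print(manip.hand_in())"
```

```text
27.4 [ 0.66048199 -0.42025054 -0.20708706] [ 0.00210724  0.00651538 -0.00046328  0.00069716 -0.00075103 -0.0010512 ]
the job is handed in; nothing more can be done
None
```

The job is handed in at 27.4 s of the 72 s allowed. The crank is fully home on the square, and the pointer is level with the middle of the red clip to about 0.1–0.2 mm.

- **Fitting:** I took the largest crank from the block and pre-set its angle to −22° from a wrist picture of the square. I lowered it into the sleeve in small steps with sideways forces of about 3 N. It caught the square without any searching turn and stopped at 155 mm under about 5 N.
- **Turning:** I turned it about 366° clockwise in two strokes with one regrip. The reaction was about 0.13 N m.
- **Level check:** In the last near-horizontal wrist view, the clip's middle was at row 221.4 and the pointer's at row 221.5.
- **Scene check:** The side picture put the crank arm where a fully home crank should be. The jar was standing on its platform, the bottles looked unmoved, and the gripper was open and touching nothing.
- **Disagreements:**
  - My earlier two-view estimate put the clip about 0.7 mm higher than the turn needed. I trusted the direct low view instead.
  - The clip also measured 9 mm tall there instead of 10.
  - In the last pictures the detector only reported the small decoy cranks. I therefore judged the fitted crank by projecting its expected position.

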